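Mark a pack of steel blanks in a hand-struck edge-marking fixture

TASK

Stack all the loose steel blanks squarely on the marking fixture's base plate, one on another with edges flush, inside the outline scribed on it, and work the fixture's number-wheel lever exactly three full strokes, letting it spring back each time. Only then take the mallet by its handle and knock the sprung marking pin fully down with a brisk blow of the mallet's face, and stand the mallet back on its cork pad as it stood, leaving the pack, the wheel and the other things on the bench as they are. Never push the pin with the gripper.

Things in the scene. Friction and masses are not known exactly. Their poses are not given: they have to be found in the camera images.
- blank0_mid (a point): centre (half-way up) of a loose flat steel blank, 110 (its x) x 64 (its y) x 10 mm, 0.25 kg, two dark dots on top; lies flat on the bench at the start; all blanks are alike; two to four are present (None if absent)
- blank1_mid (a point): centre (half-way up) of a loose flat steel blank, 110 (its x) x 64 (its y) x 10 mm, 0.25 kg, two dark dots on top; lies flat on the bench at the start; all blanks are alike; two to four are present (None if absent)
- blank2_mid (a point): centre (half-way up) of a loose flat steel blank, 110 (its x) x 64 (its y) x 10 mm, 0.25 kg, two dark dots on top; lies flat on the bench at the start; all blanks are alike; two to four are present (None if absent)
- blank3_mid (a point): centre (half-way up) of a loose flat steel blank, 110 (its x) x 64 (its y) x 10 mm, 0.25 kg, two dark dots on top; lies flat on the bench at the start; all blanks are alike; two to four are present (None if absent)
- bed (a point): centre of the fixture's bed: on top of its flat grey base plate (290 x 100 x 5 mm, bolted to the bench), in the middle of a dark outline 114 x 68 mm scribed for the pack; z up, y along the fixture from pin to number wheel. Blanks go with their 110 mm along this y. Pin at y = -95 mm, wheel axis at y = +115 mm, both x = 0; the plate reaches from y = -125 to +165 mm
- pin_top (a point): top centre of the sprung marking pin's steel cap, 32 mm across, 95 mm above the bench when up; its tower below is 52 x 46 mm and 62 mm high
- pin (a joint): how far the marking pin is pushed down: 0 up, 0.020 m fully down; a spring (1.6 N at the top, 5 N at the bottom) lifts it again. Only a blow marks: it must be travelling down faster than 0.05 m/s on its way and reach at least 0.016 m
- lever_post (a point): middle (height 78 mm above the bench) of the upright black post at the end of the ratchet lever, post 16 mm across, from 54 to 98 mm above the bench, 75 mm from the number wheel's vertical axis; a closed gripper can push it sideways
- lever (a joint): ratchet lever: 0 at rest, 0.80 rad at its end stop, turning clockwise seen from above (the post moves round the wheel's axis, away from the bed, to the fixture's +y). A spring returns it when let go; about 5 N at the post moves it. A stroke is full only at the end stop (above 0.77)
- number_wheel (a joint): angle of the notched aluminium number wheel under the lever (80 mm across), clockwise from above; at the start within -0.10 to 0.05 rad. Each full stroke pushes it on to the next of ten places, 0.63 rad apart: about 0.66, 1.29, 1.92 rad after strokes 1, 2, 3; it cannot be turned back, and stays put while the lever springs back
- mallet_face (a point): centre of the striking face (64 x 60 mm, lower) of the mallet, 0.40 kg: a wooden head 64 x 60 x 90 mm with rubber faces at both ends. The mallet stands with this face down on its pad; its z points up through the head and its handle runs level along its -x
- mallet_grip (a point): place to grip the mallet's handle: 62 mm from the head's middle (along the mallet's -x), at mid-height of the handle, 45 mm above the lower face. The handle is 26 mm wide, 28 mm high and reaches from 32 to 152 mm from the head's middle; the centre of mass lies about 15 mm from the head's middle, on the handle's side
- pad_top (a point): top centre of the fixed cork pad, 96 x 96 x 4 mm, on which the mallet's head stands
- tape_roll: bystander: roll of tape, 74 mm across, 25 mm high
- padlock: bystander: brass padlock, 59 x 38 x 13 mm
- blank0: the blank itself; origin at the centre of its underside
- blank1: the blank itself; origin at the centre of its underside
- blank2: the blank itself; origin at the centre of its underside
- blank3: the blank itself; origin at the centre of its underside
- mallet: the mallet itself; origin at the centre of its lower face

How it is judged:
On the way, in this order (a step that is already met when the one before it is completed fails the run):
1. all blanks lie in one square pile on the bed, let go, and the number wheel has been moved on by three full strokes with the lever back at rest (x of blank0_mid in the frame of bed between -0.007 and 0.007 m and y of blank0_mid in the frame of bed between -0.007 and 0.007 m and z of blank0_mid in the frame of bed between 0 and 0.042 m and angle between the y axis of each of blank0_mid, blank1_mid, blank2_mid, blank3_mid and the x axis of bed, either way round below 0.1 rad and angle between each of blank0_mid, blank1_mid, blank2_mid, blank3_mid's own z axis and vertical below 0.06 rad and contact force between the fingers and blank0 below 0.2 N and linear speed of each of blank0, blank1, blank2, blank3 below 0.02 m/s and x of blank1_mid in the frame of bed between -0.007 and 0.007 m and y of blank1_mid in the frame of bed between -0.007 and 0.007 m and z of blank1_mid in the frame of bed between 0 and 0.042 m and contact force between the fingers and blank1 below 0.2 N and x of blank2_mid in the frame of bed between -0.007 and 0.007 m and y of blank2_mid in the frame of bed between -0.007 and 0.007 m and z of blank2_mid in the frame of bed between 0 and 0.042 m and contact force between the fingers and blank2 below 0.2 N and x of blank3_mid in the frame of bed between -0.007 and 0.007 m and y of blank3_mid in the frame of bed between -0.007 and 0.007 m and z of blank3_mid in the frame of bed between 0 and 0.042 m and contact force between the fingers and blank3 below 0.2 N and value of joint number_wheel between 1.75 and 2.1 rad and value of joint lever below 0.1 rad), for 0.2 s.
2. the held mallet strikes the pin, which travels down faster than 0.05 m/s (value of joint pin above 0.001 m and velocity of joint pin above 0.05 m/s and contact force between mallet and pin above 0.3 N and contact force between the fingers and mallet above 1 N).
3. the held mallet drives the pin fully down (value of joint pin above 0.016 m and contact force between mallet and pin above 0.3 N and contact force between the fingers and mallet above 1 N).
At the end, for the whole second after the job is handed in: every blank lies flat in one pile on the bed, within 7 mm of its centre along x and y and 0.1 rad of lengthwise; wheel at its third place (1.75 to 2.1 rad); lever and pin back at rest; mallet upright on its face within 35 mm of the pad centre; all still and let go (all of step 1 and value of joint pin below 0.002 m and horizontal distance between mallet_face and pad_top below 0.035 m and height (world z) of mallet_face below 0.01 m and angle between mallet_face's own z axis and vertical below 0.08 rad and linear speed of mallet below 0.02 m/s); the robot touches nothing.
It fails at once if the pin is pushed with the gripper or the arm (contact force between any of the fingers, the arm and pin above 2 N).
It fails at once if the tape roll is moved more than 30 mm (distance of tape_roll from where it was at the start of the episode above 0.03 m).
It fails at once if the padlock is moved more than 30 mm (distance of padlock from where it was at the start of the episode above 0.03 m).
Of blank0, blank1, blank2, blank3 only 2 to 4 are there at a start; the rules pass over those that are not, and their reading is None.
At some moment in a run one of blank0, blank1, blank2, blank3 may be knocked a few centimetres aside while the robot is not near it.
It also fails if it takes over 210 s, if anything falls off the work surface, if the arm or the gripper's body presses on something with over 40 N, if the wrist force passes 120 N, or if a joint passes its speed limit or range.

ROBOT

A 6-joint arm with a two-finger parallel gripper is mounted at the origin on the work surface; the furniture and walls round the work are solid. World frame = base frame: x ahead of the robot, y to its left, z up, the work surface at z = 0. Lengths are in m, angles in rad, forces in N, time in s.
With the tool pointing down it reaches from about 0.35 to 0.775 m from the base axis. Payload 5.5 kg.
Tool frame: the origin (TCP) lies midway between the tips of the shut fingers; the grasp point (between the pads) lies 19 mm behind it; x points along the fingers, y is the direction in which the jaws open and shut, and the axes are right-handed (so a half turn about x gives the same grasp; the last joint's range is limited). The gripper opens to 85 mm and grips with 20 to 120 N. Pads are 22 mm wide; open, the fingers measure 114 mm over their backs; the gripper's body (76 mm by 85 mm) begins 54 mm behind the grasp point. The pads swing forward as they close: fully open they stand 13 mm farther back than shut.
Start: joints at [-1.301, 0.313, 0.046, 1.304, 0, 1.431], TCP at [0.229, -0.527, 0.231] pointing down, gripper open.
Joint ranges: [-2.76, 2.76], [-0.86, 1.69], [-1.03, 1.26], [-2.2, 2.34], [-1.47, 1.5], [-3.14, 3.14]. Speed limits (rad/s): [2.57, 2.57, 3.14, 3.14, 3.14, 3.14].

INTERFACE

Orientations are given as a rotation vector (axis times angle).
In Python, from workcell import monitor, grab_frame, job_done, finder gives the robot as it stands.
- The arm moves only by the tool carry_out, never from a script. Its argument "commands" is a list of rows, each an object with "jaw": the closure, from -1 (fully open) to 1 (shut); "dp": the shift along the tool's x, y, z in m, a list of three; "rot": the turn, a rotation vector about the tool's x, y, z in rad, a list of three. A call has exactly 8 rows; each row is the pose to reach, as a shift and turn from the pose commanded when the call began, along the tool's axes at that moment; what a row does not reach only later rows make up. A row lasts 1/12 s, in which the tool goes at most 41.7 mm and 7.16 degrees, less where a joint would pass 70% of its speed; a pose out of reach is approached as far as the arm can. A call with a gripper value outside its range is refused whole. The fingers move at their own pace and stop on an object; the grip force is fixed at half the most. Time passes only in rows, so rows that repeat a pose let the fingers close, or fill a call up. It gives the time, the measured TCP pose, the force and the opening at its end, in the units of the state.
- monitor.read_state(): the state, without advancing time (a new reading comes with each control period).
- grab_frame(name): name is "scene" or "side" or "wrist"; returns a dict with "pixels" (480x640x3 uint8, blue, green, red), "mtx" (3x3 intrinsics, pixels), "rvec" (rotation vector, rad) and "tvec" (3), from world to camera coordinates, as OpenCV has them. Camera axes: x right, y down, z forward; pixel columns grow to the right and rows downward; lengths in m; the calibration is good to about 2 mm. A picture is of the moment at which its call begins. There is no depth.
- job_done(): hands the job in, once; it reports no verdict.
Trained networks look in a picture, given as the dict that the camera call returned (one of the last four; its "shot" number tells which), for a name from the list of things; names that differ only in an ending like _2 or _b are one class to them, and where a whole thing is asked for, a point or a joint stands for the part that bears it (a point fixed in the world has none). Each returns a list of dicts, best first, with "score" (0 to 1); they miss things now and then, are a little off and sometimes report something else, mostly with a low value. They report only what shows in the picture. A call takes as long as a camera call.
- finder.recognise(label, picture): "xy" ([column, row] in pixels, amid what is visible of it).
The state is a dict: "clock": time; "joint_positions": joint angles; "dq": joint speeds; "effort": joint torques, N m; "eef_pos": TCP position; "tcp_rot": TCP orientation; "force": force on the tool from outside, world axes, zero at the start; "moment": the same for the moment, N m; "opening": finger opening in m.
Only numpy, scipy, OpenCV 4.12 (cv2) and the standard library are available. Lean on these libraries where they do the work, as an engineer would, in place of code of your own. Each camera call takes 0.05 s, during which the arm holds its last target. There are 200 camera calls.

## Working session

There is one attempt and no reset: what is moved stays moved. The work goes in short steps, Python scripts to look and compute and a tool call to move; the robot and the scene stay as the last step left them, time stands still between calls to the robot, and variables do not carry over. Pictures are saved under pics/ and viewed, about 12 in all and at most 16, crops included, and the job is handed in when it is done.

Besides the shell and the picture viewer there is one more tool, called after "Request:" by a JSON object that holds its "method" and its "body". carry_out: Moves the arm, as the interface text tells. Its arguments: {"type":"object","properties":{"commands":{"type":"array","items":{"type":"object","properties":{"jaw":{"type":"number"},"dp":{"type":"array","items":{"type":"number"}},"rot":{"type":"array","items":{"type":"number"}}}}}},"required":["commands"]}

```bash
ls; mkdir -p pics
cat > h.py <<'E'
import numpy as np, cv2
from workcell import monitor, grab_frame, job_done, finder
from scipy.spatial.transform import Rotation as R
def ray(f,uv):
    Rm=cv2.Rodrigues(np.array(f["rvec"],float))[0]; t=np.array(f["tvec"],float).ravel()
    d=Rm.T@np.linalg.inv(np.array(f["mtx"],float))@np.array([uv[0],uv[1],1.0]); return -Rm.T@t,d
def onz(f,uv,z):
    o,d=ray(f,uv); return o+d*(z-o[2])/d[2]
def proj(f,p):
    return cv2.projectPoints(np.array(p,float).reshape(-1,1,3),np.array(f["rvec"],float),np.array(f["tvec"],float),np.array(f["mtx"],float),None)[0].reshape(-1,2)
E
python3 - <<'E'
from h import *
np.set_printoptions(precision=4,suppress=True)
print(monitor.read_state())
for n in ["scene","side","wrist"]:
    f=grab_frame(n); cv2.imwrite(f"pics/{n}0.png",np.array(f["pixels"])); o,d=ray(f,(320,240)); print(n,o,d,f["mtx"][0][0])
    for l,z in [("blank0",.01),("bed",.005),("pin_top",.095),("lever_post",.078),("mallet_face",.049),("mallet_grip",.049),("pad_top",.004),("tape_roll",.012),("padlock",.006),("mallet",.049)]:
        for r in finder.recognise(l,f)[:5]: print(l,np.array(r["xy"]),round(r["score"],2),onz(f,r["xy"],z)[:2])
E
```

```text
pics
{'clock': 0.0, 'joint_positions': array([-1.3006,  0.314 ,  0.0449,  1.3036, -0.    ,  1.4312]), 'dq': array([ 0.0009, -0.0016, -0.0011, -0.0016, -0.0022, -0.0006]), 'effort': array([  0.0004, -48.0628,  29.8532,   0.0193,  -0.0002,  -0.    ]), 'eef_pos': array([ 0.2289, -0.5269,  0.2304]), 'tcp_rot': array([ 1.9965,  0.4168, -1.9968]), 'force': array([-0.059 ,  0.4415, -0.2631]), 'moment': array([ 0.036 ,  0.0054, -0.005 ]), 'opening': 0.08541308186335707}
scene [-0.3358  0.9787  0.6706] [ 0.6116 -0.6434 -0.4607] 568.3984623403604
blank0 [335.4 272.1] 0.95 [0.4065 0.1438]
blank0 [222.5 294.9] 0.59 [0.5057 0.3871]
bed [280.2 248.2] 0.8 [0.5839 0.1525]
pin_top [280.8 246.8] 0.74 [0.4634 0.2591]
pin_top [323. 214.] 0.54 [0.5184 0.0721]
lever_post [257.4 238.8] 0.68 [0.5514 0.2508]
mallet_face [389.3 217.5] 0.94 [ 0.4555 -0.1114]
mallet_grip [389.9 219.4] 0.97 [ 0.4473 -0.1034]
pad_top [386.8 242.7] 0.92 [ 0.4233 -0.066 ]
tape_roll [230.3 321.9] 0.91 [0.4153 0.4362]
padlock [373.5 256. ] 0.7 [0.3998 0.0157]
padlock [336.  276.7] 0.54 [0.3962 0.1527]
padlock [389.3 216.4] 0.38 [ 0.5
[... 170 characters left out ...]
]
blank0 [248.1 359.1] 0.7 [0.5075 0.3702]
blank0 [355.7 292.5] 0.62 [0.3972 0.1638]
bed [272.7 271.9] 0.97 [0.5719 0.1624]
pin_top [317.1 215.8] 0.75 [0.5122 0.0702]
lever_post [248.8 279.1] 0.86 [0.5568 0.2655]
lever_post [306.  327.8] 0.6 [0.4198 0.3306]
mallet_face [374.3 196. ] 0.72 [ 0.4492 -0.1104]
mallet_face [228.3 287.5] 0.27 [0.5993 0.2712]
mallet_grip [373.3 196.2] 0.89 [ 0.4511 -0.1088]
pad_top [383.9 224.9] 0.92 [ 0.4122 -0.0706]
pad_top [372.8 195.1] 0.36 [ 0.4739 -0.1828]
tape_roll [280.9 402.7] 0.83 [0.422  0.4226]
padlock [380.5 251.1] 0.6 [0.3913 0.0248]
mallet [376.7 198.1] 0.82 [ 0.4414 -0.1037]
wrist [ 0.292  -0.4995  0.3734] [-0.2494 -0.1194 -0.9611] 333.42323547113074
```

View pics/scene0.png

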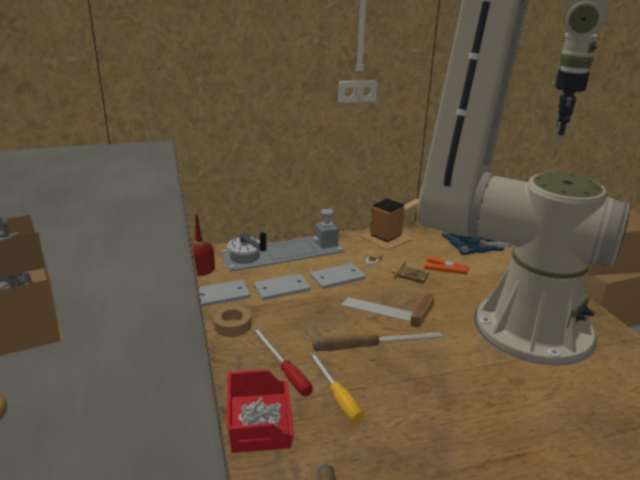

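View pics/side0.png

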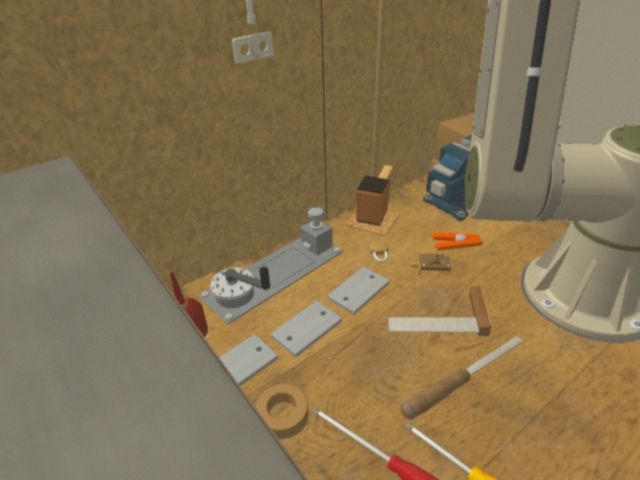

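```bash
cat >> h.py <<'E'
np.set_printoptions(precision=4,suppress=True)
def down(yaw):  # tool x down, tool y (jaw dir) at world angle yaw
    y=np.array([np.cos(yaw),np.sin(yaw),0]); x=np.array([0,0,-1.]); return R.from_matrix(np.c_[x,y,np.cross(x,y)])
def chain(wps,start=None):
    s=monitor.read_state(); p,q=(np.array(s["eef_pos"]),R.from_rotvec(s["tcp_rot"])) if start is None else start
    print("t",s["clock"],"at",p,"yaw",yaw(q),"F",s["force"],"op",round(s["opening"],4))
    for P,Q in wps:
        print(" dp",q.inv().apply(np.array(P)-p),"rot",(q.inv()*Q).as_rotvec(),"to",np.array(P)); p,q=np.array(P),Q
def yaw(q): y=q.as_matrix()[:,1]; return np.arctan2(y[1],y[0])
E
python3 - <<'E'
from h import *
s=monitor.read_state(); q=R.from_rotvec(s["tcp_rot"]); print(q.as_matrix())
f=grab_frame("wrist"); o,d=ray(f,(320,240)); print("cam in tool",q.inv().apply(o-s["eef_pos"]),q.inv().apply(d))
y0=yaw(q)
for y in (y0,y0+1.5): chain([([.42,.15,.36],down(y))])
E
```

```text
[[ 0.      0.3984 -0.9172]
 [-0.0001 -0.9172 -0.3984]
 [-1.      0.0001  0.    ]]
cam in tool [-0.1421 -0.0006 -0.0688] [0.9611 0.0101 0.2763]
t 1.7 at [ 0.2291 -0.5275  0.2313] yaw -1.1609829465347883 F [-0.2563 -0.5627 -0.2634] op 0.0855
 dp [-0.1288 -0.5453 -0.445 ] rot [ 0.      0.     -0.0001] to [0.42 0.15 0.36]
t 1.7 at [ 0.2291 -0.5275  0.2313] yaw -1.1609829465347883 F [-0.2563 -0.5627 -0.2634] op 0.0855
 dp [-0.1288 -0.5453 -0.445 ] rot [-1.5     0.0001 -0.0001] to [0.42 0.15 0.36]
```

Request:
{"method": "carry_out", "body": {"commands": [{"jaw": -1,"dp": [-0.006,-0.023,-0.023],"rot": [0,0,0]},{"jaw": -1,"dp": [-0.012,-0.046,-0.046],"rot": [0,0,0]},{"jaw": -1,"dp": [-0.018,-0.075,-0.075],"rot": [0,0,0]},{"jaw": -1,"dp": [-0.025,-0.1,-0.1],"rot": [0,0,0]},{"jaw": -1,"dp": [-0.032,-0.13,-0.13],"rot": [0,0,0]},{"jaw": -1,"dp": [-0.037,-0.155,-0.155],"rot": [0,0,0]},{"jaw": -1,"dp": [-0.043,-0.184,-0.186],"rot": [0,0,0]},{"jaw": -1,"dp": [-0.043,-0.184,-0.186],"rot": [0,0,0]}]}}

```text
clock: 2.37
eef_pos: [0.3279, -0.2791, 0.2759]
tcp_rot: [1.995, 0.421, -1.99]
force: [-0.7, -0.3, -0.3]
opening: 0.0853
```

Request:
{"method": "carry_out", "body": {"commands": [{"jaw": -1,"dp": [-0.043,-0.184,-0.186],"rot": [0,0,0]},{"jaw": -1,"dp": [-0.043,-0.184,-0.186],"rot": [0,0,0]},{"jaw": -1,"dp": [-0.043,-0.184,-0.186],"rot": [0,0,0]},{"jaw": -1,"dp": [-0.043,-0.184,-0.186],"rot": [0,0,0]},{"jaw": -1,"dp": [-0.043,-0.184,-0.186],"rot": [0,0,0]},{"jaw": -1,"dp": [-0.043,-0.184,-0.186],"rot": [0,0,0]},{"jaw": -1,"dp": [-0.043,-0.184,-0.186],"rot": [0,0,0]},{"jaw": -1,"dp": [-0.043,-0.184,-0.186],"rot": [0,0,0]}]}}

```text
clock: 3.03
eef_pos: [0.4249, -0.0389, 0.3181]
tcp_rot: [1.994, 0.419, -1.99]
force: [0.3, -0.0, -0.5]
opening: 0.0858
```

Request:
{"method": "carry_out", "body": {"commands": [{"jaw": -1,"dp": [-0.043,-0.184,-0.186],"rot": [0,0,0]},{"jaw": -1,"dp": [-0.043,-0.184,-0.186],"rot": [0,0,0]},{"jaw": -1,"dp": [-0.043,-0.184,-0.186],"rot": [0,0,0]},{"jaw": -1,"dp": [-0.043,-0.184,-0.186],"rot": [0,0,0]},{"jaw": -1,"dp": [-0.043,-0.184,-0.186],"rot": [0,0,0]},{"jaw": -1,"dp": [-0.043,-0.184,-0.186],"rot": [0,0,0]},{"jaw": -1,"dp": [-0.043,-0.184,-0.186],"rot": [0,0,0]},{"jaw": -1,"dp": [-0.043,-0.184,-0.186],"rot": [0,0,0]}]}}

```text
clock: 3.7
eef_pos: [0.5224, 0.2033, 0.3595]
tcp_rot: [1.994, 0.418, -1.994]
force: [-1.2, -1.3, -0.5]
opening: 0.0852
```

Run:
```python
from h import *
chain([])
f=grab_frame("wrist"); cv2.imwrite("pics/w1.png",np.array(f["pixels"])); np.save("w1.npy",f,allow_pickle=True)
for l,z in [("blank0",.01),("bed",.005),("pin_top",.095),("lever_post",.098),("number_wheel",.05),("tape_roll",.025)]:
    for r in finder.recognise(l,f)[:5]: print(l,np.array(r["xy"]),round(r["score"],2),onz(f,r["xy"],z)[:2])
```

```text
t 3.7 at [0.5224 0.2033 0.3595] yaw -1.1578375969071892 F [-1.2333 -1.2528 -0.5359] op 0.0852
blank0 [260.  220.6] 0.92 [0.4494 0.2653]
blank0 [200.5 142.8] 0.7 [0.521  0.3829]
blank0 [315.5 278.7] 0.7 [0.3965 0.1509]
pin_top [422.6 247.1] 0.63 [0.5237 0.0569]
lever_post [301.8 145.3] 0.97 [0.5772 0.2468]
lever_post [498.5 323.3] 0.21 [ 0.4701 -0.0881]
number_wheel [324.3 115.3] 0.92 [0.6216 0.2367]
number_wheel [494.5 324.2] 0.53 [ 0.4527 -0.1214]
tape_roll [137.5 201.2] 0.88 [0.4096 0.436 ]
```

View pics/w1.png

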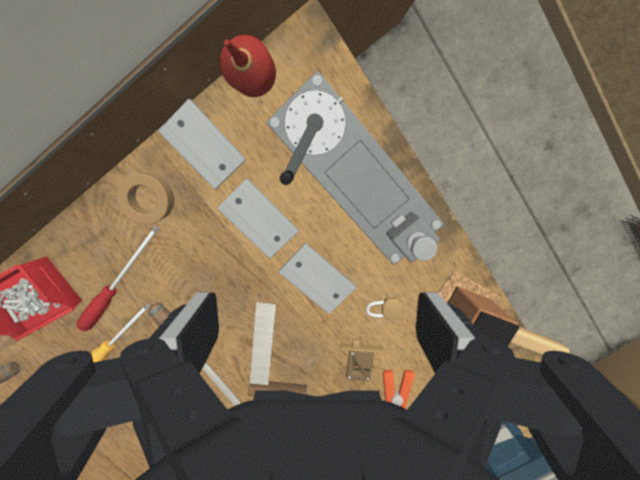

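```bash
cat >> h.py <<'E'
def rect(f,z,x0,x1,y0,y1,s=2000):
    # top-down: col = (y1-y)*s, row=(x1-x)*s
    c=np.array([[x1,y1,z],[x1,y0,z],[x0,y0,z],[x0,y1,z]],float); w,h=int((y1-y0)*s),int((x1-x0)*s)
    H=cv2.getPerspectiveTransform(proj(f,c).astype(np.float32),np.float32([[0,0],[w,0],[w,h],[0,h]]))
    return cv2.warpPerspective(np.array(f["pixels"]),H,(w,h)),lambda u,v:(x1-v/s,y1-u/s)
def blanks(f,pts,z=.01,rad=.075,s=2000,save=None):
    out=[]
    for i,c in enumerate(pts):
        im,b=rect(f,z,c[0]-rad,c[0]+rad,c[1]-rad,c[1]+rad,s)
        hsv=cv2.cvtColor(im,cv2.COLOR_BGR2HSV); m=((hsv[...,1]<45)&(hsv[...,2]>90)).astype(np.uint8)
        m=cv2.morphologyEx(m,cv2.MORPH_CLOSE,np.ones((21,21))); m=cv2.morphologyEx(m,cv2.MORPH_OPEN,np.ones((15,15)))
        cs=cv2.findContours(m,cv2.RETR_EXTERNAL,cv2.CHAIN_APPROX_NONE)[0]
        if not cs: out.append(None); continue
        k=max(cs,key=cv2.contourArea); (u,v),(w,h),a=cv2.minAreaRect(k); bx=cv2.boxPoints(((u,v),(w,h),a))
        P=np.array([b(*q) for q in bx]); e=[P[1]-P[0],P[2]-P[1]]; L=max(e,key=np.linalg.norm); L=L if L[1]>0 else -L
        out.append((np.array(b(u,v)),np.arctan2(L[1],L[0]),sorted([w/s,h/s]))); 
        if save: cv2.drawContours(im,[bx.astype(int)],-1,(0,0,255),1); cv2.imwrite(f"{save}{i}.png",im)
    return out
E
python3 - <<'E'
from h import *
f=np.load("w1.npy",allow_pickle=True).item()
for r in blanks(f,[(.521,.383),(.449,.265),(.3965,.151)],save="/tmp/b"): print(r)
im,b=rect(f,.005,.46,.70,.02,.34,2400); cv2.imwrite("pics/bed1.png",im)
for uv in [(0,262),(225,30),(320,0),(610,365)]: print(onz(f,uv,0))
E
```

```text
(array([0.5196, 0.3804]), np.float32(1.1407753), [0.06482297515869141, 0.11092348480224609])
(array([0.4503, 0.2687]), np.float32(1.1714541), [0.06483027648925781, 0.10974658966064453])
(array([0.397 , 0.1483]), np.float32(1.2439698), [0.06542781829833984, 0.10993189239501953])
[0.2173 0.6215 0.    ]
[0.67   0.4013 0.    ]
[0.7521 0.2997 0.    ]
[ 0.4504 -0.3889  0.    ]
```

View pics/bed1.png

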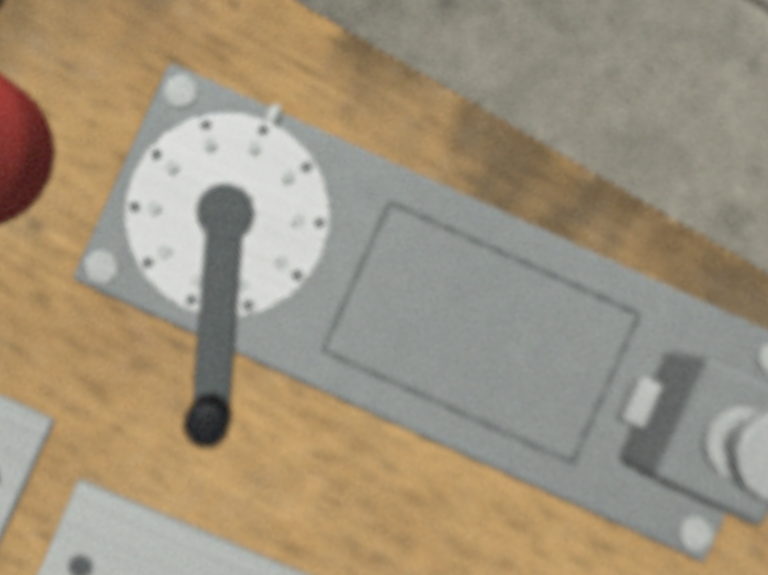

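Run:
```python
from h import *
f=np.load("w1.npy",allow_pickle=True).item()
c=np.array([.5617,.1392]);y=np.array([.4085,.9128]);x=np.array([.9128,-.4085])
P=onz(f,(286,177),.098)[:2]; print("post",P,"rel axis",P-(c+.115*y),np.linalg.norm(P-(c+.115*y)),"bed",(P-c)@x,(P-c)@y)
print("axis",c+.115*y,"pin",onz(f,(424,246),.095), c-.095*y)
y0=-1.158; d=3.90/4
chain([([.52,.20,.34],down(y0+d)),([.52,.20,.3],down(y0+2*d)),([.52,.20,.3],down(y0+3*d)),([.45,.269,.15],down(2.742)),([.45,.269,.06],down(2.742))])
```

```text
post [0.536  0.2499] rel axis [-0.0727  0.0057] 0.07287976509369905 bed -0.06865874289042895 0.09055795621520123
axis [0.6087 0.2442] pin [0.5257 0.056  0.095 ] [0.5229 0.0525]
t 4.05 at [0.5207 0.1997 0.3605] yaw -1.1629710857716715 F [ 0.232   0.1074 -1.0044] op 0.0854
 dp [ 0.0205 -0.0005  0.0005] rot [-0.98    0.0002 -0.0003] to [0.52 0.2  0.34]
 dp [0.04 0.   0.  ] rot [-0.975  0.     0.   ] to [0.52 0.2  0.3 ]
 dp [0. 0. 0.] rot [-0.975  0.     0.   ] to [0.52 0.2  0.3 ]
 dp [ 0.15    0.0813 -0.0552] rot [-0.975  0.     0.   ] to [0.45  0.269 0.15 ]
 dp [ 0.09 -0.    0.  ] rot [0. 0. 0.] to [0.45  0.269 0.06 ]
```

Request:
{"method": "carry_out", "body": {"commands": [{"jaw": -1,"dp": [0.02,0,0],"rot": [-0.12,0,0]},{"jaw": -1,"dp": [0.02,0,0],"rot": [-0.24,0,0]},{"jaw": -1,"dp": [0.02,0,0],"rot": [-0.36,0,0]},{"jaw": -1,"dp": [0.02,0,0],"rot": [-0.485,0,0]},{"jaw": -1,"dp": [0.02,0,0],"rot": [-0.61,0,0]},{"jaw": -1,"dp": [0.02,0,0],"rot": [-0.735,0,0]},{"jaw": -1,"dp": [0.02,0,0],"rot": [-0.86,0,0]},{"jaw": -1,"dp": [0.02,0,0],"rot": [-0.98,0,0]}]}}

```text
clock: 4.72
eef_pos: [0.5208, 0.2001, 0.3406]
tcp_rot: [1.338, 1.12, -1.338]
force: [1.0, 0.1, -0.2]
opening: 0.0854
```

Request:
{"method": "carry_out", "body": {"commands": [{"jaw": -1,"dp": [0.04,0,0],"rot": [-0.12,0,0]},{"jaw": -1,"dp": [0.04,0,0],"rot": [-0.24,0,0]},{"jaw": -1,"dp": [0.04,0,0],"rot": [-0.36,0,0]},{"jaw": -1,"dp": [0.04,0,0],"rot": [-0.485,0,0]},{"jaw": -1,"dp": [0.04,0,0],"rot": [-0.61,0,0]},{"jaw": -1,"dp": [0.04,0,0],"rot": [-0.735,0,0]},{"jaw": -1,"dp": [0.04,0,0],"rot": [-0.86,0,0]},{"jaw": -1,"dp": [0.04,0,0],"rot": [-0.975,0,0]}]}}

```text
clock: 5.38
eef_pos: [0.5208, 0.2001, 0.3006]
tcp_rot: [0.604, 1.485, -0.604]
force: [-0.0, -0.3, 0.4]
opening: 0.0851
```

Request:
{"method": "carry_out", "body": {"commands": [{"jaw": -1,"dp": [0,0,0],"rot": [-0.12,0,0]},{"jaw": -1,"dp": [0,0,0],"rot": [-0.24,0,0]},{"jaw": -1,"dp": [0,0,0],"rot": [-0.36,0,0]},{"jaw": -1,"dp": [0,0,0],"rot": [-0.485,0,0]},{"jaw": -1,"dp": [0,0,0],"rot": [-0.61,0,0]},{"jaw": -1,"dp": [0,0,0],"rot": [-0.735,0,0]},{"jaw": -1,"dp": [0,0,0],"rot": [-0.86,0,0]},{"jaw": -1,"dp": [0,0,0],"rot": [-0.975,0,0]}]}}

```text
clock: 6.05
eef_pos: [0.5208, 0.2002, 0.3006]
tcp_rot: [-0.159, 1.565, 0.159]
force: [-0.1, 0.1, -0.5]
opening: 0.0852
```

Request:
{"method": "carry_out", "body": {"commands": [{"jaw": -1,"dp": [0.02,0.01,-0.008],"rot": [-0.12,0,0]},{"jaw": -1,"dp": [0.04,0.02,-0.016],"rot": [-0.24,0,0]},{"jaw": -1,"dp": [0.06,0.03,-0.024],"rot": [-0.36,0,0]},{"jaw": -1,"dp": [0.08,0.04,-0.032],"rot": [-0.485,0,0]},{"jaw": -1,"dp": [0.1,0.05,-0.04],"rot": [-0.61,0,0]},{"jaw": -1,"dp": [0.12,0.06,-0.048],"rot": [-0.735,0,0]},{"jaw": -1,"dp": [0.15,0.081,-0.055],"rot": [-0.86,0,0]},{"jaw": -1,"dp": [0.15,0.081,-0.055],"rot": [-0.975,0,0]}]}}

```text
clock: 6.72
eef_pos: [0.4461, 0.2694, 0.1454]
tcp_rot: [-0.916, 1.377, 0.92]
force: [-1.0, -1.9, -0.0]
opening: 0.0858
```

Run:
```python
from h import *
chain([([.45,.269,.06],down(2.742)),([.45,.269,.02],down(2.742))])
f=grab_frame("wrist"); cv2.imwrite("pics/w2.png",np.array(f["pixels"]))
for r in finder.recognise("blank0",f)[:5]: print(np.array(r["xy"]),round(r["score"],2),onz(f,r["xy"],.01)[:2])
print(monitor.read_state()["joint_positions"])
```

```text
t 6.7167 at [0.4461 0.2694 0.1454] yaw 2.7509053997755712 F [-1.0009 -1.9399 -0.0085] op 0.0858
 dp [ 0.0854 -0.0043  0.0016] rot [ 0.0089 -0.0051 -0.0067] to [0.45  0.269 0.06 ]
 dp [ 0.04 -0.    0.  ] rot [0. 0. 0.] to [0.45  0.269 0.02 ]
[313.2 229.2] 0.95 [0.4475 0.2687]
[289.1 347.6] 0.79 [0.513  0.3668]
[313.9  65.8] 0.6 [0.3982 0.1515]
[ 0.3861  0.2572 -0.2356  1.0807 -0.0003 -0.7876]
```

Request:
{"method": "carry_out", "body": {"commands": [{"jaw": -1,"dp": [0.03,0,0],"rot": [0,0,0]},{"jaw": -1,"dp": [0.06,0,0],"rot": [0,0,0]},{"jaw": -1,"dp": [0.09,0,0],"rot": [0,0,0]},{"jaw": -1,"dp": [0.115,0,0],"rot": [0,0,0]},{"jaw": -1,"dp": [0.135,0,0],"rot": [0,0,0]},{"jaw": -1,"dp": [0.145,0,0],"rot": [0,0,0]},{"jaw": -1,"dp": [0.152,0,0],"rot": [0,0,0]},{"jaw": -1,"dp": [0.152,0,0],"rot": [0,0,0]}]}}

```text
clock: 7.48
eef_pos: [0.4515, 0.2692, -0.002]
tcp_rot: [-0.91, 1.373, 0.91]
force: [-0.7, -0.2, 0.1]
opening: 0.0859
```

Request:
{"method": "carry_out", "body": {"commands": [{"jaw": -1,"dp": [0,0,0],"rot": [0,0,0]},{"jaw": -1,"dp": [0,0,0],"rot": [0,0,0]},{"jaw": -1,"dp": [0,0,0],"rot": [0,0,0]},{"jaw": -1,"dp": [0,0,0],"rot": [0,0,0]},{"jaw": -1,"dp": [0,0,0],"rot": [0,0,0]},{"jaw": -1,"dp": [0,0,0],"rot": [0,0,0]},{"jaw": -1,"dp": [0,0,0],"rot": [0,0,0]},{"jaw": -1,"dp": [0,0,0],"rot": [0,0,0]}]}}

```text
clock: 8.15
eef_pos: [0.4511, 0.2698, -0.0017]
tcp_rot: [-0.912, 1.371, 0.911]
force: [0.6, -0.6, -0.8]
opening: 0.0855
```

Run:
```python
from h import *
chain([([.45,.269,-.006],down(2.742))])
f=grab_frame("wrist"); cv2.imwrite("pics/w3.png",np.array(f["pixels"]))
```

```text
t 8.15 at [ 0.4511  0.2698 -0.0017] yaw 2.744061647414445 F [ 0.6202 -0.5807 -0.8049] op 0.0855
 dp [ 0.0043  0.0007 -0.0011] rot [ 0.0021 -0.0001  0.0001] to [ 0.45   0.269 -0.006]
```

View pics/w3.png

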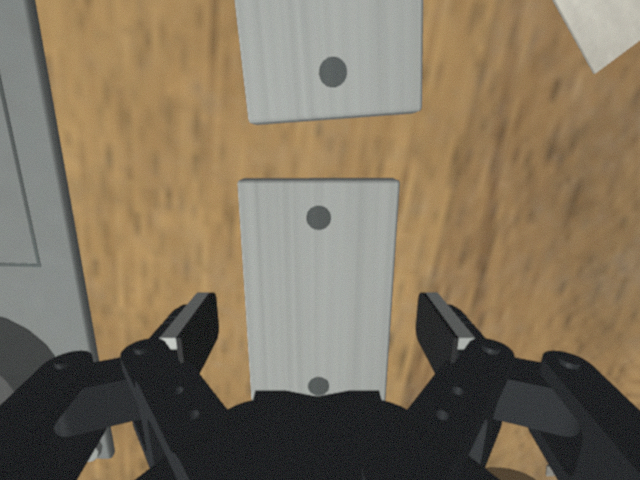

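Request:
{"method": "carry_out", "body": {"commands": [{"jaw": -1,"dp": [0.004,0,-0.001],"rot": [0,0,0]},{"jaw": -1,"dp": [0.004,0,-0.001],"rot": [0,0,0]},{"jaw": 0,"dp": [0.004,0,-0.001],"rot": [0,0,0]},{"jaw": 0.2,"dp": [0.004,0,-0.001],"rot": [0,0,0]},{"jaw": 0.3,"dp": [0.004,0,-0.001],"rot": [0,0,0]},{"jaw": 0.3,"dp": [0.004,0,-0.001],"rot": [0,0,0]},{"jaw": 0.3,"dp": [0.004,0,-0.001],"rot": [0,0,0]},{"jaw": 0.3,"dp": [0.004,0,-0.001],"rot": [0,0,0]}]}}

```text
clock: 8.87
eef_pos: [0.4509, 0.2689, -0.0053]
tcp_rot: [-0.911, 1.371, 0.911]
force: [-1.6, -1.6, 5.3]
opening: 0.0623
```

Run:
```python
from h import *
chain([([.45,.269,.10],down(2.742))])
f=grab_frame("wrist"); cv2.imwrite("pics/w4.png",np.array(f["pixels"]))
```

```text
t 8.8667 at [ 0.4509  0.2689 -0.0053] yaw 2.7439551253713717 F [-1.555  -1.6371  5.2956] op 0.0623
 dp [-0.1053  0.0008 -0.0002] rot [0.002  0.0004 0.0003] to [0.45  0.269 0.1  ]
```

View pics/w4.png

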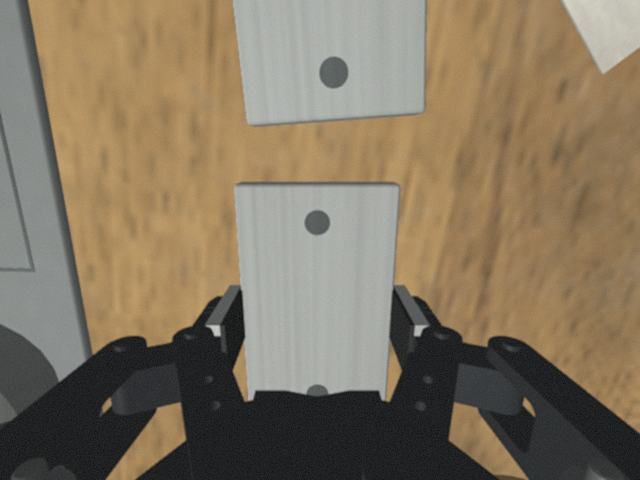

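Run:
```python
from h import *
Q=down(2.721)
chain([([.4505,.2690,.125],down(2.742)),([.5617,.1392,.125],Q),([.5617,.1392,.001],Q),([.5617,.1392,.12],Q)])
```

```text
t 8.9167 at [ 0.4509  0.2689 -0.0054] yaw 2.7440537651662225 F [-0.7142 -0.1276  5.3856] op 0.0621
 dp [-0.1304  0.0003 -0.    ] rot [0.0021 0.0004 0.0003] to [0.4505 0.269  0.125 ]
 dp [-0.     -0.1529 -0.0763] rot [ 0.021 -0.    -0.   ] to [0.5617 0.1392 0.125 ]
 dp [0.124 0.    0.   ] rot [0. 0. 0.] to [0.5617 0.1392 0.001 ]
 dp [-0.119  0.     0.   ] rot [0. 0. 0.] to [0.5617 0.1392 0.12  ]
```

Request:
{"method": "carry_out", "body": {"commands": [{"jaw": 0.3,"dp": [-0.01,0,0],"rot": [0.002,0,0]},{"jaw": 0.3,"dp": [-0.03,0,0],"rot": [0.002,0,0]},{"jaw": 0.3,"dp": [-0.055,0,0],"rot": [0.002,0,0]},{"jaw": 0.3,"dp": [-0.08,0,0],"rot": [0.002,0,0]},{"jaw": 0.3,"dp": [-0.105,0,0],"rot": [0.002,0,0]},{"jaw": 0.3,"dp": [-0.122,0,0],"rot": [0.002,0,0]},{"jaw": 0.3,"dp": [-0.13,0,0],"rot": [0.002,0,0]},{"jaw": 0.3,"dp": [-0.13,0,0],"rot": [0.002,0,0]}]}}

```text
clock: 9.58
eef_pos: [0.4519, 0.2693, 0.1262]
tcp_rot: [-0.91, 1.369, 0.909]
force: [0.3, 0.6, -1.7]
opening: 0.0619
```

Request:
{"method": "carry_out", "body": {"commands": [{"jaw": 0.3,"dp": [0,-0.02,-0.01],"rot": [0.005,0,0]},{"jaw": 0.3,"dp": [0,-0.05,-0.025],"rot": [0.01,0,0]},{"jaw": 0.3,"dp": [0,-0.08,-0.04],"rot": [0.015,0,0]},{"jaw": 0.3,"dp": [0,-0.11,-0.055],"rot": [0.021,0,0]},{"jaw": 0.3,"dp": [0,-0.14,-0.07],"rot": [0.021,0,0]},{"jaw": 0.3,"dp": [0,-0.153,-0.076],"rot": [0.021,0,0]},{"jaw": 0.3,"dp": [0,-0.153,-0.076],"rot": [0.021,0,0]},{"jaw": 0.3,"dp": [0,-0.153,-0.076],"rot": [0.021,0,0]}]}}

```text
clock: 10.25
eef_pos: [0.5612, 0.1387, 0.1225]
tcp_rot: [-0.891, 1.383, 0.895]
force: [-0.4, 1.2, -2.7]
opening: 0.0621
```

Run:
```python
from h import *
Q=down(2.721)
chain([([.5617,.1392,.03],Q),([.5617,.1392,.001],Q)])
```

```text
t 10.25 at [0.5612 0.1387 0.1225] yaw 2.7191940924234226 F [-0.3699  1.1751 -2.6554] op 0.0621
 dp [ 0.0925 -0.0005  0.0008] rot [-0.0018 -0.0013 -0.0031] to [0.5617 0.1392 0.03  ]
 dp [0.029 0.    0.   ] rot [0. 0. 0.] to [0.5617 0.1392 0.001 ]
```

Request:
{"method": "carry_out", "body": {"commands": [{"jaw": 0.3,"dp": [0.025,0,0.0005],"rot": [0,0,0]},{"jaw": 0.3,"dp": [0.05,0,0.0005],"rot": [0,0,0]},{"jaw": 0.3,"dp": [0.075,0,0.0005],"rot": [0,0,0]},{"jaw": 0.3,"dp": [0.095,0,0.0005],"rot": [0,0,0]},{"jaw": 0.3,"dp": [0.108,0,0.0005],"rot": [0,0,0]},{"jaw": 0.3,"dp": [0.115,0,0.0005],"rot": [0,0,0]},{"jaw": 0.3,"dp": [0.12,0,0.0005],"rot": [0,0,0]},{"jaw": 0.3,"dp": [0.12,0,0.0005],"rot": [0,0,0]}]}}

```text
clock: 10.92
eef_pos: [0.561, 0.1405, 0.0034]
tcp_rot: [-0.894, 1.381, 0.896]
force: [-0.5, 0.0, -2.0]
opening: 0.0623
```

Request:
{"method": "carry_out", "body": {"commands": [{"jaw": 0.3,"dp": [0.003,0,0],"rot": [0,0,0]},{"jaw": 0.3,"dp": [0.0035,0,0],"rot": [0,0,0]},{"jaw": 0.3,"dp": [0.0035,0,0],"rot": [0,0,0]},{"jaw": 0.3,"dp": [0.0035,0,0],"rot": [0,0,0]},{"jaw": 0.3,"dp": [0.0035,0,0],"rot": [0,0,0]},{"jaw": 0.3,"dp": [0.0035,0,0],"rot": [0,0,0]},{"jaw": 0.3,"dp": [0.0035,0,0],"rot": [0,0,0]},{"jaw": 0.3,"dp": [0.0035,0,0],"rot": [0,0,0]}]}}

```text
clock: 11.58
eef_pos: [0.5624, 0.1397, 0.0009]
tcp_rot: [-0.894, 1.379, 0.894]
force: [-0.2, 0.3, -2.3]
opening: 0.0621
```

Request:
{"method": "carry_out", "body": {"commands": [{"jaw": -0.6,"dp": [0,0,0],"rot": [0,0,0]},{"jaw": -1,"dp": [0,0,0],"rot": [0,0,0]},{"jaw": -1,"dp": [0,0,0],"rot": [0,0,0]},{"jaw": -1,"dp": [0,0,0],"rot": [0,0,0]},{"jaw": -1,"dp": [-0.01,0,0],"rot": [0,0,0]},{"jaw": -1,"dp": [-0.04,0,0],"rot": [0,0,0]},{"jaw": -1,"dp": [-0.08,0,0],"rot": [0,0,0]},{"jaw": -1,"dp": [-0.12,0,0],"rot": [0,0,0]}]}}

```text
clock: 12.25
eef_pos: [0.5611, 0.1396, 0.1219]
tcp_rot: [-0.894, 1.382, 0.895]
force: [0.7, 0.6, 0.3]
opening: 0.0858
```

Run:
```python
from h import *
s=monitor.read_state();print(s["clock"],s["eef_pos"])
# next blank (0.5196,0.3804) long 1.1408
Q=down(1.1408+np.pi/2)
chain([([.5617,.1392,.26],down(2.721)),([.50,.33,.26],Q)])
```

```text
12.25 [0.5611 0.1396 0.1219]
t 12.25 at [0.5611 0.1396 0.1219] yaw 2.7209741484564605 F [0.7419 0.5779 0.2974] op 0.0858
 dp [-0.1381 -0.0004 -0.0003] rot [-0.     -0.0013 -0.002 ] to [0.5617 0.1392 0.26  ]
 dp [0.     0.1342 0.149 ] rot [0.0094 0.     0.    ] to [0.5  0.33 0.26]
```

Request:
{"method": "carry_out", "body": {"commands": [{"jaw": -1,"dp": [-0.035,0,0],"rot": [0,0,0]},{"jaw": -1,"dp": [-0.07,0.02,0.02],"rot": [0,0,0]},{"jaw": -1,"dp": [-0.1,0.04,0.045],"rot": [0,0,0]},{"jaw": -1,"dp": [-0.13,0.06,0.075],"rot": [0.009,0,0]},{"jaw": -1,"dp": [-0.138,0.08,0.1],"rot": [0.009,0,0]},{"jaw": -1,"dp": [-0.138,0.1,0.13],"rot": [0.009,0,0]},{"jaw": -1,"dp": [-0.138,0.1,0.13],"rot": [0.009,0,0]},{"jaw": -1,"dp": [-0.138,0.1,0.13],"rot": [0.009,0,0]}]}}

```text
clock: 12.92
eef_pos: [0.5233, 0.3011, 0.2597]
tcp_rot: [-0.89, 1.38, 0.89]
force: [0.5, -0.5, 0.3]
opening: 0.0856
```

Run:
```python
from h import *
f=grab_frame("wrist"); f=grab_frame("wrist");cv2.imwrite("pics/w5.png",np.array(f["pixels"]))
for r in finder.recognise("blank0",f)[:5]: print(np.array(r["xy"]),round(r["score"],2),onz(f,r["xy"],.01)[:2])
a=blanks(f,[(.5196,.3804)]); print(a)
im,b=rect(f,.005,.46,.70,.02,.34,2400); cv2.imwrite("pics/bed2.png",im)
b=blanks(f,[(.5617,.1392)],z=.015,rad=.062); print(b)
Q=down(a[0][1]+np.pi/2); p=a[0][0]
chain([([*p,.15],Q),([*p,-.004],Q)])
```

```text
[366.7  40.3] 0.8 [0.4033 0.1631]
[224.3  83.7] 0.75 [0.5587 0.1379]
[346.6 261.2] 0.71 [0.5183 0.3789]
[228.  187.1] 0.5 [0.6083 0.2372]
[(array([0.5192, 0.3802]), np.float32(1.142532), [0.06434065246582031, 0.11137745666503907])]
[(array([0.5622, 0.1395]), np.float32(1.5707964), [0.12299998474121093, 0.12349998474121093])]
t 13.0667 at [0.524  0.2983 0.2586] yaw 2.7111824249370184 F [-0.1213 -0.698  -0.2048] op 0.0855
 dp [0.1085 0.0385 0.0725] rot [-0.0021 -0.0009 -0.0002] to [0.5192 0.3802 0.15  ]
 dp [0.154 0.    0.   ] rot [0. 0. 0.] to [ 0.5192  0.3802 -0.004 ]
```

View pics/w5.png

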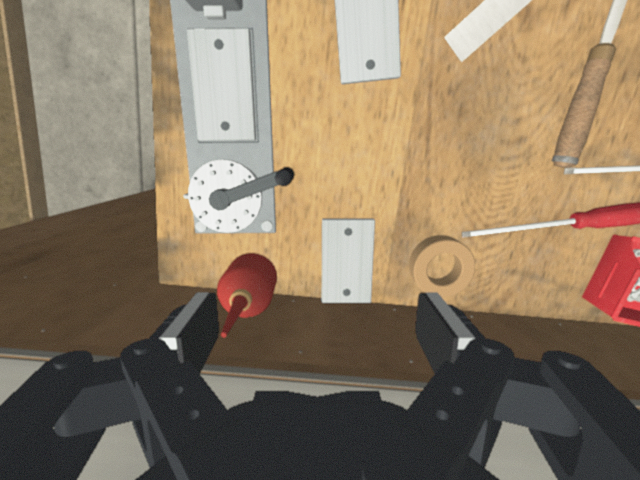

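Run:
```python
from h import *
fs=grab_frame("side"); fc=grab_frame("scene"); fw=grab_frame("wrist")
def ln(f,a,b,z):
    A,B=onz(f,a,z)[:2],onz(f,b,z)[:2]; d=(B-A)/np.linalg.norm(B-A); n=np.array([-d[1],d[0]]); n*=np.sign(n[1]); return np.round([np.degrees(np.arctan2(n[1],n[0])),n@A,n@[.52,.38]],3)
for z in np.arange(0,.46,.05):
    print(round(z,2),"w",ln(fw,(0,352),(200,365),z),"side",ln(fs,(70,158),(300,478),z),"scene",ln(fc,(175,145),(224,475),z))
print("bench edge",ln(fw,(165,285),(320,297),0))
print([onz(fw,p,0) for p in [(158,285),(245,292)]])
```

```text
0.0 w [60.874  0.753  0.585] side [59.944  0.615  0.589] scene [59.698  0.64   0.59 ]
0.05 w [60.874  0.715  0.585] side [59.944  0.626  0.589] scene [59.698  0.643  0.59 ]
0.1 w [60.874  0.677  0.585] side [59.944  0.638  0.589] scene [59.698  0.646  0.59 ]
0.15 w [60.874  0.639  0.585] side [59.944  0.649  0.589] scene [59.698  0.648  0.59 ]
0.2 w [60.874  0.6    0.585] side [59.944  0.661  0.589] scene [59.698  0.651  0.59 ]
0.25 w [60.874  0.562  0.585] side [59.944  0.672  0.589] scene [59.698  0.654  0.59 ]
0.3 w [60.874  0.524  0.585] side [59.944  0.684  0.589] scene [59.698  0.656  0.59 ]
0.35 w [60.874  0.486  0.585] side [59.944  0.695  0.589] scene [59.698  0.659  0.59 ]
0.4 w [60.874  0.447  0.585] side [59.944  0.706  0.589] scene [59.698  0.661  0.59 ]
0.45 w [60.874  0.409  0.585] side [59.944  0.718  0.589] scene [59.698  0.664  0.59 ]
bench edge [60.407  0.64   0.587]
[array([0.7549, 0.3079, 0.    ]), array([0.6571, 0.3639, 0.    ])]
```

Request:
{"method": "carry_out", "body": {"commands": [{"jaw": -1,"dp": [0.02,0.01,0.015],"rot": [0,0,0]},{"jaw": -1,"dp": [0.05,0.02,0.03],"rot": [0,0,0]},{"jaw": -1,"dp": [0.075,0.03,0.045],"rot": [-0.002,0,0]},{"jaw": -1,"dp": [0.1,0.0385,0.0625],"rot": [-0.002,0,0]},{"jaw": -1,"dp": [0.1085,0.0385,0.0625],"rot": [-0.002,0,0]},{"jaw": -1,"dp": [0.1085,0.0385,0.0625],"rot": [-0.002,0,0]},{"jaw": -1,"dp": [0.1085,0.0385,0.0625],"rot": [-0.002,0,0]},{"jaw": -1,"dp": [0.1085,0.0385,0.0625],"rot": [-0.002,0,0]}]}}

```text
clock: 13.88
eef_pos: [0.5162, 0.3714, 0.1517]
tcp_rot: [-0.888, 1.38, 0.887]
force: [-0.4, -0.2, 0.9]
opening: 0.0853
```

Run:
```python
from h import *
f=grab_frame("wrist"); a=blanks(f,[(.5196,.3804)]); print(a)
for r in finder.recognise("blank0",f)[:2]: print(np.array(r["xy"]),round(r["score"],2),onz(f,r["xy"],.01)[:2])
p=np.array([.5150,.3711]); Q=down(2.7133)
chain([([*p,-.0045],Q)])
```

```text
[(array([0.519 , 0.3808]), np.float32(1.1396576), [0.06370335388183594, 0.11039976501464843])]
[318.1 232.5] 0.74 [0.517  0.3769]
[136.1  29.4] 0.59 [0.5758 0.1765]
t 13.9833 at [0.5164 0.3717 0.1522] yaw 2.7126402493191533 F [ 0.2072 -0.0784  0.2406] op 0.0856
 dp [ 0.1567  0.0014 -0.0015] rot [-0.0007  0.0023  0.002 ] to [ 0.515   0.3711 -0.0045]
```

Request:
{"method": "carry_out", "body": {"commands": [{"jaw": -1,"dp": [0.03,0.001,-0.001],"rot": [0,0,0]},{"jaw": -1,"dp": [0.06,0.001,-0.001],"rot": [0,0,0]},{"jaw": -1,"dp": [0.09,0.001,-0.001],"rot": [0,0,0]},{"jaw": -1,"dp": [0.115,0.001,-0.001],"rot": [0,0,0]},{"jaw": -1,"dp": [0.135,0.001,-0.001],"rot": [0,0,0]},{"jaw": -1,"dp": [0.147,0.001,-0.001],"rot": [0,0,0]},{"jaw": -1,"dp": [0.154,0.001,-0.001],"rot": [0,0,0]},{"jaw": -1,"dp": [0.154,0.001,-0.001],"rot": [0,0,0]}]}}

```text
clock: 14.65
eef_pos: [0.5137, 0.3711, -0.0043]
tcp_rot: [-0.888, 1.383, 0.888]
force: [0.1, 1.1, -0.2]
opening: 0.0852
```

Request:
{"method": "carry_out", "body": {"commands": [{"jaw": -1,"dp": [0,0,0],"rot": [0,0,0]},{"jaw": -1,"dp": [0,0,0],"rot": [0,0,0]},{"jaw": -0.4,"dp": [0,0,0],"rot": [0,0,0]},{"jaw": 0.1,"dp": [0,0,0],"rot": [0,0,0]},{"jaw": 0.3,"dp": [0,0,0],"rot": [0,0,0]},{"jaw": 0.3,"dp": [0,0,0],"rot": [0,0,0]},{"jaw": 0.3,"dp": [0,0,0],"rot": [0,0,0]},{"jaw": 0.3,"dp": [0,0,0],"rot": [0,0,0]}]}}

```text
clock: 15.32
eef_pos: [0.515, 0.3722, -0.0017]
tcp_rot: [-0.889, 1.378, 0.888]
force: [-0.6, -1.6, 6.6]
opening: 0.0617
```

Run:
```python
from h import *
s=monitor.read_state(); p0=np.array(s["eef_pos"])
c=np.array([.5190,.3805]); L=np.array([.416,.909]); print("along offset of blank centre from TCP",(c-p0[:2])@L)
off=(c-p0[:2])@L; B=np.array([.5617,.1392])-off*np.array([.4085,.9128]); Q=down(2.721)
chain([([p0[0],p0[1],.18],down(2.713)),([*B,.16],Q),([*B,.012],Q)])
```

```text
along offset of blank centre from TCP 0.009218378471210854
t 15.3167 at [ 0.515   0.3722 -0.0017] yaw 2.7140306366637343 F [-0.643  -1.5732  6.6345] op 0.0617
 dp [-0.1817 -0.0004  0.0004] rot [0.001  0.0023 0.0021] to [0.515  0.3722 0.18  ]
 dp [ 0.02   -0.1394 -0.2017] rot [-0.008  0.     0.   ] to [0.5579 0.1308 0.16  ]
 dp [0.148 0.    0.   ] rot [0. 0. 0.] to [0.5579 0.1308 0.012 ]
```

Request:
{"method": "carry_out", "body": {"commands": [{"jaw": 0.3,"dp": [-0.01,0,0],"rot": [0,0,0]},{"jaw": 0.3,"dp": [-0.03,0,0],"rot": [0,0,0]},{"jaw": 0.3,"dp": [-0.06,0,0],"rot": [0,0,0]},{"jaw": 0.3,"dp": [-0.09,0,0],"rot": [0,0,0]},{"jaw": 0.3,"dp": [-0.125,0,0],"rot": [0,0,0]},{"jaw": 0.3,"dp": [-0.155,0,0],"rot": [0,0,0]},{"jaw": 0.3,"dp": [-0.175,0,0],"rot": [0,0,0]},{"jaw": 0.3,"dp": [-0.182,0,0],"rot": [0,0,0]}]}}

```text
clock: 15.98
eef_pos: [0.5153, 0.3726, 0.1833]
tcp_rot: [-0.888, 1.375, 0.888]
force: [0.5, 1.4, -1.4]
opening: 0.0622
```

Request:
{"method": "carry_out", "body": {"commands": [{"jaw": 0.3,"dp": [0,-0.012,-0.016],"rot": [0,0,0]},{"jaw": 0.3,"dp": [0,-0.035,-0.05],"rot": [-0.002,0,0]},{"jaw": 0.3,"dp": [0,-0.055,-0.08],"rot": [-0.004,0,0]},{"jaw": 0.3,"dp": [0,-0.077,-0.111],"rot": [-0.006,0,0]},{"jaw": 0.3,"dp": [0.005,-0.099,-0.143],"rot": [-0.008,0,0]},{"jaw": 0.3,"dp": [0.01,-0.118,-0.171],"rot": [-0.008,0,0]},{"jaw": 0.3,"dp": [0.015,-0.132,-0.191],"rot": [-0.008,0,0]},{"jaw": 0.3,"dp": [0.02,-0.1395,-0.2017],"rot": [-0.008,0,0]}]}}

```text
clock: 16.65
eef_pos: [0.5567, 0.1271, 0.1571]
tcp_rot: [-0.893, 1.382, 0.893]
force: [0.6, 0.0, -2.5]
opening: 0.062
```

Request:
{"method": "carry_out", "body": {"commands": [{"jaw": 0.3,"dp": [0,0,0],"rot": [0,0,0]},{"jaw": 0.3,"dp": [0,0,0],"rot": [0,0,0]},{"jaw": 0.3,"dp": [0,0,0],"rot": [0,0,0]},{"jaw": 0.3,"dp": [0,0,0],"rot": [0,0,0]},{"jaw": 0.3,"dp": [0,0,0],"rot": [0,0,0]},{"jaw": 0.3,"dp": [0,0,0],"rot": [0,0,0]},{"jaw": 0.3,"dp": [0,0,0],"rot": [0,0,0]},{"jaw": 0.3,"dp": [0,0,0],"rot": [0,0,0]}]}}

```text
clock: 17.32
eef_pos: [0.557, 0.1308, 0.1584]
tcp_rot: [-0.896, 1.379, 0.895]
force: [-0.0, 0.5, -2.2]
opening: 0.0617
```

Run:
```python
from h import *
f=grab_frame("scene")
for i in range(3):
    grab_frame("wrist"); s=monitor.read_state(); print(s["eef_pos"],s["force"])
Q=down(2.721); chain([([.5579,.1308,.012],Q)])
```

```text
[0.5571 0.1305 0.1583] [ 0.6385  1.2538 -2.1132]
[0.5571 0.1304 0.1583] [-0.1611 -0.6988 -2.7507]
[0.5571 0.1303 0.1583] [ 0.579   0.244  -2.5897]
t 17.5167 at [0.5571 0.1303 0.1583] yaw 2.7220683018499217 F [ 0.579   0.244  -2.5897] op 0.0616
 dp [ 0.1463 -0.0005  0.0008] rot [ 0.0011 -0.0001  0.0001] to [0.5579 0.1308 0.012 ]
```

Request:
{"method": "carry_out", "body": {"commands": [{"jaw": 0.3,"dp": [0.025,0,0.0008],"rot": [0,0,0]},{"jaw": 0.3,"dp": [0.055,0,0.0008],"rot": [0,0,0]},{"jaw": 0.3,"dp": [0.085,0,0.0008],"rot": [0,0,0]},{"jaw": 0.3,"dp": [0.11,0,0.0008],"rot": [0,0,0]},{"jaw": 0.3,"dp": [0.125,0,0.0008],"rot": [0,0,0]},{"jaw": 0.3,"dp": [0.135,0,0.0008],"rot": [0,0,0]},{"jaw": 0.3,"dp": [0.14,0,0.0008],"rot": [0,0,0]},{"jaw": 0.3,"dp": [0.14,0,0.0008],"rot": [0,0,0]}]}}

```text
clock: 18.18
eef_pos: [0.557, 0.1308, 0.0176]
tcp_rot: [-0.894, 1.38, 0.895]
force: [0.2, 0.3, -1.3]
opening: 0.0621
```

Request:
{"method": "carry_out", "body": {"commands": [{"jaw": 0.3,"dp": [0.001,0,0],"rot": [0,0,0]},{"jaw": 0.3,"dp": [0.002,0,0],"rot": [0,0,0]},{"jaw": 0.3,"dp": [0.0038,0,0],"rot": [0,0,0]},{"jaw": 0.3,"dp": [0.0038,0,0],"rot": [0,0,0]},{"jaw": 0.3,"dp": [0.0038,0,0],"rot": [0,0,0]},{"jaw": 0.3,"dp": [0.0038,0,0],"rot": [0,0,0]},{"jaw": 0.3,"dp": [0.0038,0,0],"rot": [0,0,0]},{"jaw": 0.3,"dp": [0.0038,0,0],"rot": [0,0,0]}]}}

```text
clock: 18.85
eef_pos: [0.5575, 0.131, 0.0146]
tcp_rot: [-0.895, 1.379, 0.895]
force: [-0.1, 0.2, -2.2]
opening: 0.0618
```

Request:
{"method": "carry_out", "body": {"commands": [{"jaw": -0.6,"dp": [0,0,0],"rot": [0,0,0]},{"jaw": -1,"dp": [0,0,0],"rot": [0,0,0]},{"jaw": -1,"dp": [0,0,0],"rot": [0,0,0]},{"jaw": -1,"dp": [0,0,0],"rot": [0,0,0]},{"jaw": -1,"dp": [-0.01,0,0],"rot": [0,0,0]},{"jaw": -1,"dp": [-0.04,0,0],"rot": [0,0,0]},{"jaw": -1,"dp": [-0.08,0,0],"rot": [0,0,0]},{"jaw": -1,"dp": [-0.12,0,0],"rot": [0,0,0]}]}}

```text
clock: 19.52
eef_pos: [0.5563, 0.1308, 0.1356]
tcp_rot: [-0.894, 1.381, 0.896]
force: [0.1, 0.2, -0.1]
opening: 0.0856
```

Run:
```python
from h import *
Q=down(1.244+np.pi/2)
chain([([.46,.17,.26],down(2.721))])
```

```text
t 19.5167 at [0.5563 0.1308 0.1356] yaw 2.721984578340464 F [ 0.0958  0.1858 -0.1164] op 0.0856
 dp [-0.1241  0.1041 -0.0036] rot [ 0.001  -0.0013 -0.002 ] to [0.46 0.17 0.26]
```

Request:
{"method": "carry_out", "body": {"commands": [{"jaw": -1,"dp": [-0.03,0.01,0],"rot": [0,0,0]},{"jaw": -1,"dp": [-0.065,0.03,-0.005],"rot": [-0.02,0,0]},{"jaw": -1,"dp": [-0.095,0.06,-0.01],"rot": [-0.05,0,0]},{"jaw": -1,"dp": [-0.124,0.09,-0.015],"rot": [-0.08,0,0]},{"jaw": -1,"dp": [-0.124,0.12,-0.025],"rot": [-0.093,0,0]},{"jaw": -1,"dp": [-0.124,0.136,-0.029],"rot": [-0.093,0,0]},{"jaw": -1,"dp": [-0.124,0.136,-0.029],"rot": [-0.093,0,0]},{"jaw": -1,"dp": [-0.124,0.136,-0.029],"rot": [-0.093,0,0]}]}}

```text
clock: 20.18
eef_pos: [0.4211, 0.1601, 0.2597]
tcp_rot: [-0.967, 1.344, 0.965]
force: [1.6, 0.3, 0.3]
opening: 0.0855
```

Run:
```python
from h import *
for i in range(3): f=grab_frame("wrist")
cv2.imwrite("pics/w6.png",np.array(f["pixels"]))
for r in finder.recognise("blank0",f)[:5]: print(np.array(r["xy"]),round(r["score"],2),onz(f,r["xy"],.01)[:2])
a=blanks(f,[(.397,.1483)],save="/tmp/c"); print(a)
Q=down(a[0][1]+np.pi/2); p=a[0][0]
chain([([*p,.12],Q),([*p,-.004],Q)])
```

```text
[196.9 225. ] 0.57 [0.5662 0.1362]
[333.8 189.4] 0.57 [0.397  0.1485]
[(array([0.3964, 0.1477]), np.float32(1.2417465), [0.06400556182861328, 0.1099727783203125])]
t 20.3833 at [0.4223 0.1597 0.2582] yaw 2.814373395699337 F [-0.3163  0.483  -0.0668] op 0.0854
 dp [ 0.1382  0.0207 -0.0196] rot [ 0.0018 -0.0002 -0.0001] to [0.3964 0.1477 0.12  ]
 dp [0.124 0.    0.   ] rot [0. 0. 0.] to [ 0.3964  0.1477 -0.004 ]
```

View pics/w6.png

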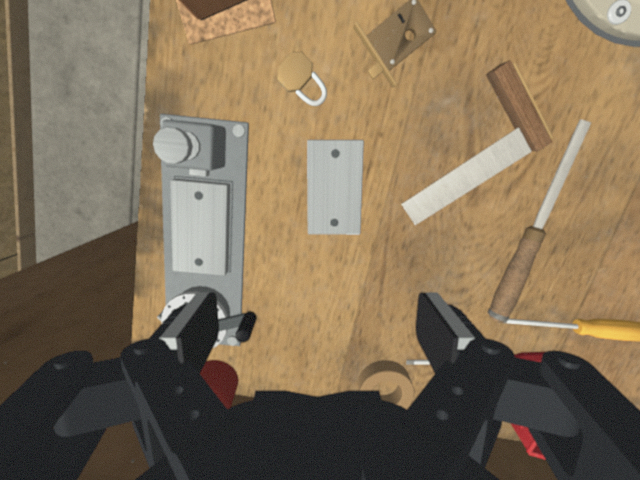

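Request:
{"method": "carry_out", "body": {"commands": [{"jaw": -1,"dp": [0.03,0.006,-0.006],"rot": [0.002,0,0]},{"jaw": -1,"dp": [0.065,0.014,-0.013],"rot": [0.002,0,0]},{"jaw": -1,"dp": [0.1,0.0207,-0.0196],"rot": [0.002,0,0]},{"jaw": -1,"dp": [0.13,0.0207,-0.0196],"rot": [0.002,0,0]},{"jaw": -1,"dp": [0.16,0.0207,-0.0196],"rot": [0.002,0,0]},{"jaw": -1,"dp": [0.19,0.0207,-0.0196],"rot": [0.002,0,0]},{"jaw": -1,"dp": [0.2,0.0207,-0.0196],"rot": [0.002,0,0]},{"jaw": -1,"dp": [0.2,0.0207,-0.0196],"rot": [0.002,0,0]}]}}

```text
clock: 21.05
eef_pos: [0.3933, 0.1472, 0.0552]
tcp_rot: [-0.962, 1.354, 0.966]
force: [0.3, -0.0, -0.3]
opening: 0.0854
```

Request:
{"method": "carry_out", "body": {"commands": [{"jaw": -1,"dp": [0.02,0,0],"rot": [0,0,0]},{"jaw": -1,"dp": [0.04,0,0],"rot": [0,0,0]},{"jaw": -1,"dp": [0.055,0,0],"rot": [0,0,0]},{"jaw": -1,"dp": [0.061,0,0],"rot": [0,0,0]},{"jaw": -1,"dp": [0.061,0,0],"rot": [0,0,0]},{"jaw": -0.4,"dp": [0.061,0,0],"rot": [0,0,0]},{"jaw": 0.1,"dp": [0.061,0,0],"rot": [0,0,0]},{"jaw": 0.3,"dp": [0.061,0,0],"rot": [0,0,0]}]}}

```text
clock: 21.72
eef_pos: [0.3968, 0.1481, -0.0009]
tcp_rot: [-0.965, 1.345, 0.962]
force: [-2.2, 0.3, 5.1]
opening: 0.062
```

Request:
{"method": "carry_out", "body": {"commands": [{"jaw": 0.3,"dp": [0,0,0],"rot": [0,0,0]},{"jaw": 0.3,"dp": [0,0,0],"rot": [0,0,0]},{"jaw": 0.3,"dp": [0,0,0],"rot": [0,0,0]},{"jaw": 0.3,"dp": [0,0,0],"rot": [0,0,0]},{"jaw": 0.3,"dp": [0,0,0],"rot": [0,0,0]},{"jaw": 0.3,"dp": [0,0,0],"rot": [0,0,0]},{"jaw": 0.3,"dp": [0,0,0],"rot": [0,0,0]},{"jaw": 0.3,"dp": [0,0,0],"rot": [0,0,0]}]}}

```text
clock: 22.38
eef_pos: [0.3968, 0.1481, -0.0009]
tcp_rot: [-0.965, 1.345, 0.962]
force: [-0.9, -0.7, 6.0]
opening: 0.0622
```

Run:
```python
from h import *
s=monitor.read_state(); p0=np.array(s["eef_pos"])
c=np.array([.3966,.1480]); L=np.array([np.cos(1.242),np.sin(1.242)]); off=(c-p0[:2])@L; print("off",off)
B=np.array([.5617,.1392])-off*np.array([.4085,.9128]); Q=down(2.721)
chain([([p0[0],p0[1],.15],down(2.813)),([*B,.15],Q),([*B,p0[2]+.026],Q)])
```

```text
off -0.00012076156496291303
t 22.3833 at [ 0.3968  0.1481 -0.0009] yaw 2.8129527306645636 F [-0.9271 -0.6656  5.9888] op 0.0622
 dp [-0.1509 -0.0004  0.0001] rot [-0.      0.0009  0.0026] to [0.3968 0.1481 0.15  ]
 dp [ 0.     -0.159   0.0449] rot [0.092 0.    0.   ] to [0.5617 0.1393 0.15  ]
 dp [0.1249 0.     0.    ] rot [0. 0. 0.] to [0.5617 0.1393 0.0251]
```

Request:
{"method": "carry_out", "body": {"commands": [{"jaw": 0.3,"dp": [-0.01,0,0],"rot": [0,0,0]},{"jaw": 0.3,"dp": [-0.03,0,0],"rot": [0,0,0]},{"jaw": 0.3,"dp": [-0.06,0,0],"rot": [0,0,0]},{"jaw": 0.3,"dp": [-0.09,0,0],"rot": [0,0,0]},{"jaw": 0.3,"dp": [-0.12,0,0],"rot": [0,0,0]},{"jaw": 0.3,"dp": [-0.14,0,0],"rot": [0,0,0]},{"jaw": 0.3,"dp": [-0.151,0,0],"rot": [0,0,0]},{"jaw": 0.3,"dp": [-0.151,0,0],"rot": [0,0,0]}]}}

```text
clock: 23.05
eef_pos: [0.3977, 0.1484, 0.1521]
tcp_rot: [-0.966, 1.341, 0.961]
force: [0.7, 0.4, -1.7]
opening: 0.0618
```

Request:
{"method": "carry_out", "body": {"commands": [{"jaw": 0.3,"dp": [0,-0.015,0.004],"rot": [0.01,0,0]},{"jaw": 0.3,"dp": [0,-0.04,0.011],"rot": [0.03,0,0]},{"jaw": 0.3,"dp": [0,-0.07,0.02],"rot": [0.05,0,0]},{"jaw": 0.3,"dp": [0,-0.1,0.028],"rot": [0.07,0,0]},{"jaw": 0.3,"dp": [0,-0.13,0.037],"rot": [0.092,0,0]},{"jaw": 0.3,"dp": [0,-0.15,0.042],"rot": [0.092,0,0]},{"jaw": 0.3,"dp": [0,-0.159,0.045],"rot": [0.092,0,0]},{"jaw": 0.3,"dp": [0,-0.159,0.045],"rot": [0.092,0,0]}]}}

```text
clock: 23.72
eef_pos: [0.5619, 0.1389, 0.1473]
tcp_rot: [-0.893, 1.38, 0.894]
force: [0.0, 0.7, -2.2]
opening: 0.0616
```

Request:
{"method": "carry_out", "body": {"commands": [{"jaw": 0.3,"dp": [0,0,0],"rot": [0,0,0]},{"jaw": 0.3,"dp": [0,0,0],"rot": [0,0,0]},{"jaw": 0.3,"dp": [0,0,0],"rot": [0,0,0]},{"jaw": 0.3,"dp": [0,0,0],"rot": [0,0,0]},{"jaw": 0.3,"dp": [0,0,0],"rot": [0,0,0]},{"jaw": 0.3,"dp": [0,0,0],"rot": [0,0,0]},{"jaw": 0.3,"dp": [0,0,0],"rot": [0,0,0]},{"jaw": 0.3,"dp": [0,0,0],"rot": [0,0,0]}]}}

```text
clock: 24.38
eef_pos: [0.5605, 0.1393, 0.1486]
tcp_rot: [-0.894, 1.379, 0.894]
force: [-0.2, 0.1, -2.0]
opening: 0.0618
```

Run:
```python
from h import *
Q=down(2.721); chain([([.5617,.1393,.0255],Q)])
```

```text
t 24.3833 at [0.5605 0.1393 0.1486] yaw 2.7210765867190414 F [-0.1967  0.0803 -1.9893] op 0.0618
 dp [ 0.1231 -0.0011  0.0005] rot [0.0001 0.0001 0.0003] to [0.5617 0.1393 0.0255]
```

Request:
{"method": "carry_out", "body": {"commands": [{"jaw": 0.3,"dp": [0.025,-0.001,0.0005],"rot": [0,0,0]},{"jaw": 0.3,"dp": [0.05,-0.001,0.0005],"rot": [0,0,0]},{"jaw": 0.3,"dp": [0.075,-0.001,0.0005],"rot": [0,0,0]},{"jaw": 0.3,"dp": [0.095,-0.001,0.0005],"rot": [0,0,0]},{"jaw": 0.3,"dp": [0.108,-0.001,0.0005],"rot": [0,0,0]},{"jaw": 0.3,"dp": [0.115,-0.001,0.0005],"rot": [0,0,0]},{"jaw": 0.3,"dp": [0.119,-0.001,0.0005],"rot": [0,0,0]},{"jaw": 0.3,"dp": [0.119,-0.001,0.0005],"rot": [0,0,0]}]}}

```text
clock: 25.05
eef_pos: [0.5615, 0.1392, 0.029]
tcp_rot: [-0.894, 1.38, 0.894]
force: [-0.3, 0.5, -2.0]
opening: 0.0614
```

Request:
{"method": "carry_out", "body": {"commands": [{"jaw": 0.3,"dp": [0.001,0,0],"rot": [0,0,0]},{"jaw": 0.3,"dp": [0.002,0,0],"rot": [0,0,0]},{"jaw": 0.3,"dp": [0.004,0,0],"rot": [0,0,0]},{"jaw": 0.3,"dp": [0.004,0,0],"rot": [0,0,0]},{"jaw": 0.3,"dp": [0.004,0,0],"rot": [0,0,0]},{"jaw": 0.3,"dp": [0.004,0,0],"rot": [0,0,0]},{"jaw": 0.3,"dp": [0.004,0,0],"rot": [0,0,0]},{"jaw": 0.3,"dp": [0.004,0,0],"rot": [0,0,0]}]}}

```text
clock: 25.72
eef_pos: [0.5617, 0.1393, 0.0256]
tcp_rot: [-0.894, 1.379, 0.894]
force: [0.0, 0.2, -2.4]
opening: 0.0624
```

Request:
{"method": "carry_out", "body": {"commands": [{"jaw": -0.6,"dp": [0,0,0],"rot": [0,0,0]},{"jaw": -1,"dp": [0,0,0],"rot": [0,0,0]},{"jaw": -1,"dp": [0,0,0],"rot": [0,0,0]},{"jaw": -1,"dp": [0,0,0],"rot": [0,0,0]},{"jaw": -1,"dp": [-0.01,0,0],"rot": [0,0,0]},{"jaw": -1,"dp": [-0.04,0,0],"rot": [0,0,0]},{"jaw": -1,"dp": [-0.08,0,0],"rot": [0,0,0]},{"jaw": -1,"dp": [-0.12,0,0],"rot": [0,0,0]}]}}

```text
clock: 26.38
eef_pos: [0.5605, 0.1391, 0.1467]
tcp_rot: [-0.894, 1.382, 0.895]
force: [0.9, 0.3, 1.1]
opening: 0.0856
```

Run:
```python
from h import *
chain([([.50,.22,.30],down(2.721))])
```

```text
t 26.3833 at [0.5605 0.1391 0.1467] yaw 2.7209573605811186 F [0.8554 0.2721 1.1121] op 0.0856
 dp [-0.1532  0.0886  0.0489] rot [-0.     -0.0013 -0.002 ] to [0.5  0.22 0.3 ]
```

Request:
{"method": "carry_out", "body": {"commands": [{"jaw": -1,"dp": [-0.03,0,0],"rot": [0,0,0]},{"jaw": -1,"dp": [-0.06,0.02,0.01],"rot": [0,0,0]},{"jaw": -1,"dp": [-0.09,0.04,0.02],"rot": [0,0,0]},{"jaw": -1,"dp": [-0.12,0.065,0.035],"rot": [0,0,0]},{"jaw": 0,"dp": [-0.153,0.089,0.049],"rot": [0,0,0]},{"jaw": 1,"dp": [-0.153,0.089,0.049],"rot": [0,0,0]},{"jaw": 1,"dp": [-0.153,0.089,0.049],"rot": [0,0,0]},{"jaw": 1,"dp": [-0.153,0.089,0.049],"rot": [0,0,0]}]}}

```text
clock: 27.05
eef_pos: [0.5004, 0.2204, 0.2987]
tcp_rot: [-0.895, 1.378, 0.894]
force: [0.0, 0.5, -0.4]
opening: 0.0386
```

Run:
```python
from h import *
for i in range(4): f=grab_frame("wrist")
cv2.imwrite("pics/w7.png",np.array(f["pixels"])); np.save("w7.npy",f,allow_pickle=True)
for l,z in [("blank0",.035),("lever_post",.08),("number_wheel",.05),("tape_roll",.012),("padlock",.006)]:
  for r in finder.recognise(l,f)[:4]: print(l,np.array(r["xy"]),round(r["score"],2),onz(f,r["xy"],z)[:2])
chain([])
```

```text
blank0 [240.4 160.8] 0.79 [0.5602 0.136 ]
blank0 [243.9 250. ] 0.28 [0.6075 0.2356]
lever_post [271.1 251.6] 0.87 [0.5653 0.2412]
lever_post [268.1 156.6] 0.32 [0.5219 0.1464]
number_wheel [245.3 251.1] 0.63 [0.6016 0.2347]
number_wheel [240.1 163. ] 0.34 [0.5583 0.1388]
number_wheel [273.2 169.3] 0.17 [0.5271 0.1605]
tape_roll [429.9 303.2] 0.73 [0.4131 0.4171]
padlock [331.7   7.9] 0.95 [0.394  0.0274]
t 27.5 at [0.5005 0.22   0.2979] yaw 2.7202803675106666 F [ 0.0832 -0.024   1.0818] op 0.0001
```

View pics/w7.png

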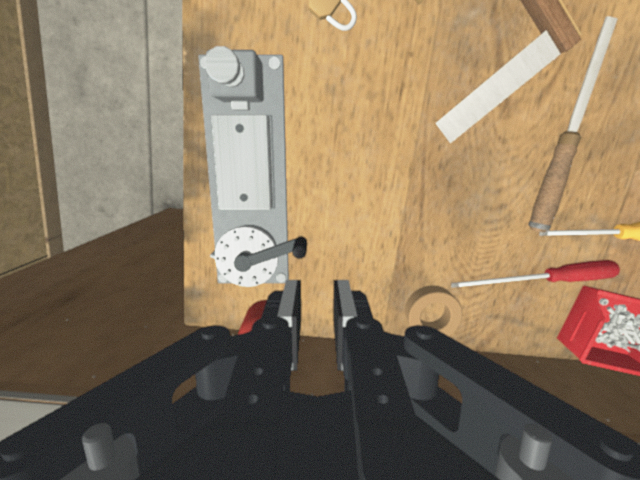

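Run:
```python
from h import *
f=np.load("w7.npy",allow_pickle=True).item()
c=np.array([.5617,.1392]);y=np.array([.4085,.9128]);x=np.array([.9128,-.4085])
C=np.array([onz(f,p,.035)[:2] for p in [(212,117),(267,116),(271,210),(218,210)]])-c
print(np.c_[C@x,C@y],C.mean(0)@x,C.mean(0)@y)
for p,z in [((300,243),.098),((300,248),.078),((243,262),.06),((240,254),.055)]:
    P=onz(f,p,z)[:2]; print(P,"bed",(P-c)@x,(P-c)@y)
im,_=rect(f,.035,.46,.66,.04,.24,3500); cv2.imwrite("pics/pile.png",im[100:600,100:600])
A=c+.115*y
def P(yy,zz): return A+yy*(-x)+zz*y
chain([([*P(.070,-.070),.15],down(2.721)),([*P(.070,-.070),.064],down(2.721)),([*P(.070,.0141),.064],down(2.721))])
```

```text
[[ 0.0292 -0.0523]
 [-0.0335 -0.0533]
 [-0.0339  0.0553]
 [ 0.0311  0.0552]] -0.0017796933660734566 0.00123240664903867
[0.5283 0.241 ] bed -0.0720950500270285 0.0792364903652493
[0.5341 0.2512] bed -0.07099822001922006 0.09097465334822993
[0.6071 0.2438] bed -0.0012641088311055983 0.11399812422827799
[0.6074 0.2343] bed 0.0029032383950113186 0.10551167060750652
t 27.5 at [0.5005 0.22   0.2979] yaw 2.7202803675106666 F [ 0.0832 -0.024   1.0818] op 0.0001
 dp [ 0.1479 -0.019  -0.0036] rot [-0.0007 -0.0008 -0.0008] to [0.5162 0.2089 0.15  ]
 dp [0.086 0.    0.   ] rot [0. 0. 0.] to [0.5162 0.2089 0.064 ]
 dp [ 0.     -0.      0.0841] rot [0. 0. 0.] to [0.5505 0.2856 0.064 ]
```

Request:
{"method": "carry_out", "body": {"commands": [{"jaw": 1,"dp": [0.03,-0.008,-0.0015],"rot": [0,0,0]},{"jaw": 1,"dp": [0.065,-0.019,-0.0036],"rot": [0,0,0]},{"jaw": 1,"dp": [0.1,-0.019,-0.0036],"rot": [0,0,0]},{"jaw": 1,"dp": [0.135,-0.019,-0.0036],"rot": [0,0,0]},{"jaw": 1,"dp": [0.17,-0.019,-0.0036],"rot": [0,0,0]},{"jaw": 1,"dp": [0.205,-0.019,-0.0036],"rot": [0,0,0]},{"jaw": 1,"dp": [0.225,-0.019,-0.0036],"rot": [0,0,0]},{"jaw": 1,"dp": [0.234,-0.019,-0.0036],"rot": [0,0,0]}]}}

```text
clock: 28.17
eef_pos: [0.5136, 0.2084, 0.0607]
tcp_rot: [-0.893, 1.385, 0.896]
force: [-1.2, 0.1, -0.4]
opening: -0.0004
```

Request:
{"method": "carry_out", "body": {"commands": [{"jaw": 1,"dp": [0,0,0],"rot": [0,0,0]},{"jaw": 1,"dp": [0,0,0],"rot": [0,0,0]},{"jaw": 1,"dp": [0,0,0.01],"rot": [0,0,0]},{"jaw": 1,"dp": [0,0,0.02],"rot": [0,0,0]},{"jaw": 1,"dp": [0,0,0.03],"rot": [0,0,0]},{"jaw": 1,"dp": [0,0,0.04],"rot": [0,0,0]},{"jaw": 1,"dp": [0,0,0.045],"rot": [0,0,0]},{"jaw": 1,"dp": [0,0,0.045],"rot": [0,0,0]}]}}

```text
clock: 28.83
eef_pos: [0.535, 0.2517, 0.0647]
tcp_rot: [-0.895, 1.379, 0.895]
force: [-1.6, -0.6, 1.4]
opening: 0.0001
```

Request:
{"method": "carry_out", "body": {"commands": [{"jaw": 1,"dp": [0,0,0.005],"rot": [0,0,0]},{"jaw": 1,"dp": [0,0,0.01],"rot": [0,0,0]},{"jaw": 1,"dp": [0,0,0.015],"rot": [0,0,0]},{"jaw": 1,"dp": [0,0,0.02],"rot": [0,0,0]},{"jaw": 1,"dp": [0,0,0.025],"rot": [0,0,0]},{"jaw": 1,"dp": [0,0,0.03],"rot": [0,0,0]},{"jaw": 1,"dp": [0,0,0.033],"rot": [0,0,0]},{"jaw": 1,"dp": [0,0,0.033],"rot": [0,0,0]}]}}

```text
clock: 29.5
eef_pos: [0.5496, 0.2801, 0.0642]
tcp_rot: [-0.895, 1.379, 0.891]
force: [0.6, -5.1, -0.7]
opening: -0.0001
```

Run:
```python
from h import *
f=grab_frame("wrist"); cv2.imwrite("pics/w8.png",np.array(f["pixels"]))
f=grab_frame("side"); cv2.imwrite("pics/s8.png",cv2.resize(np.array(f["pixels"])[200:360,180:400],None,fx=3,fy=3))
s=monitor.read_state(); c=np.array([.5617,.1392]);y=np.array([.4085,.9128]);x=np.array([.9128,-.4085])
P=s["eef_pos"][:2]-c; print(s["clock"],"bed",P@x,P@y,s["eef_pos"][2],"F bed",s["force"][:2]@x,s["force"][:2]@y,s["force"])
```

```text
29.6 bed -0.0686340875310718 0.12353693241560702 0.0642923467048541 F bed 2.359676350360385 -3.9203369259926895 [ 0.5524 -4.5421 -1.1678]
```

View pics/w8.png

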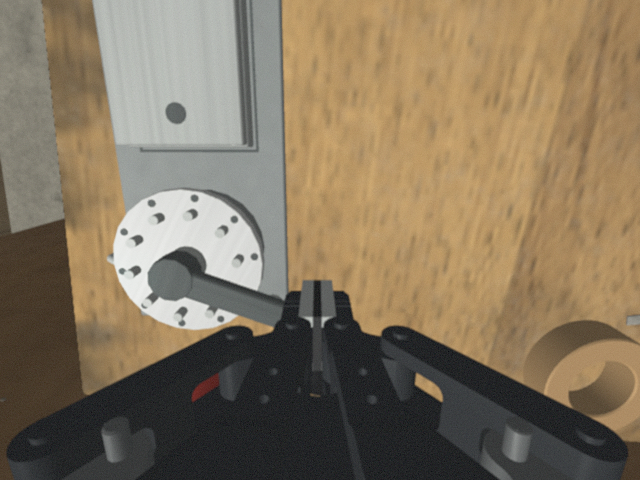

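Request:
{"method": "carry_out", "body": {"commands": [{"jaw": 1,"dp": [0,0,0.001],"rot": [0,0,0]},{"jaw": 1,"dp": [0,0,0.002],"rot": [0,0,0]},{"jaw": 1,"dp": [0,0,0.003],"rot": [0,0,0]},{"jaw": 1,"dp": [0,0,0.004],"rot": [0,0,0]},{"jaw": 1,"dp": [0,0,0.005],"rot": [0,0,0]},{"jaw": 1,"dp": [0,0,0.006],"rot": [0,0,0]},{"jaw": 1,"dp": [0,0,0.006],"rot": [0,0,0]},{"jaw": 1,"dp": [0,0,0.006],"rot": [0,0,0]}]}}

```text
clock: 30.27
eef_pos: [0.5526, 0.2844, 0.0644]
tcp_rot: [-0.896, 1.379, 0.889]
force: [2.4, -7.8, -0.8]
opening: -0.0004
```

Request:
{"method": "carry_out", "body": {"commands": [{"jaw": 1,"dp": [0,0,0.001],"rot": [0,0,0]},{"jaw": 1,"dp": [0,0,0.002],"rot": [0,0,0]},{"jaw": 1,"dp": [0,0,0.002],"rot": [0,0,0]},{"jaw": 1,"dp": [0,0,0.002],"rot": [0,0,0]},{"jaw": 1,"dp": [0,0,0.002],"rot": [0,0,0]},{"jaw": 1,"dp": [0,0,0.002],"rot": [0,0,0]},{"jaw": 1,"dp": [0,0,0.002],"rot": [0,0,0]},{"jaw": 1,"dp": [0,0,0.002],"rot": [0,0,0]}]}}

```text
clock: 30.93
eef_pos: [0.553, 0.2853, 0.0644]
tcp_rot: [-0.896, 1.381, 0.888]
force: [0.5, -10.7, -0.4]
opening: 0.0
```

```bash
cat >> h.py <<'E'
c=np.array([.5617,.1392]);by=np.array([.4085,.9128]);bx=np.array([.9128,-.4085])
def bed():
    s=monitor.read_state(); P=s["eef_pos"][:2]-c; print(s["clock"],"bed",P@bx,P@by,s["eef_pos"][2],"F bed",s["force"][:2]@bx,s["force"][:2]@by,s["force"][2])
E
python3 -c "
from h import *
bed()"
```

```text
30.9333 bed -0.06758787335901058 0.12982099896162008 0.0643773371524938 F bed 4.811578908337273 -9.557945384785036 -0.38445789436597555
```

Request:
{"method": "carry_out", "body": {"commands": [{"jaw": 1,"dp": [0,0,0.001],"rot": [0,0,0]},{"jaw": 1,"dp": [0,0,0.002],"rot": [0,0,0]},{"jaw": 1,"dp": [0,0,0.003],"rot": [0,0,0]},{"jaw": 1,"dp": [0,0,0.004],"rot": [0,0,0]},{"jaw": 1,"dp": [0,0,0.004],"rot": [0,0,0]},{"jaw": 1,"dp": [0,0,0.004],"rot": [0,0,0]},{"jaw": 1,"dp": [0,0,0.004],"rot": [0,0,0]},{"jaw": 1,"dp": [0,0,0.004],"rot": [0,0,0]}]}}

```text
clock: 31.6
eef_pos: [0.5531, 0.2854, 0.0643]
tcp_rot: [-0.899, 1.388, 0.884]
force: [-3.0, -22.0, 6.8]
opening: -0.0
```

```bash
python3 -c "
from h import *
bed()
f=grab_frame('wrist'); cv2.imwrite('pics/w9.png',np.array(f['pixels'])); np.save('w9.npy',f,allow_pickle=True)"
```

```text
31.6 bed -0.0675982398705705 0.12995885633225643 0.06431123950252707 F bed 6.253206794863602 -21.327945498980906 6.801144232696217
```

View pics/w9.png

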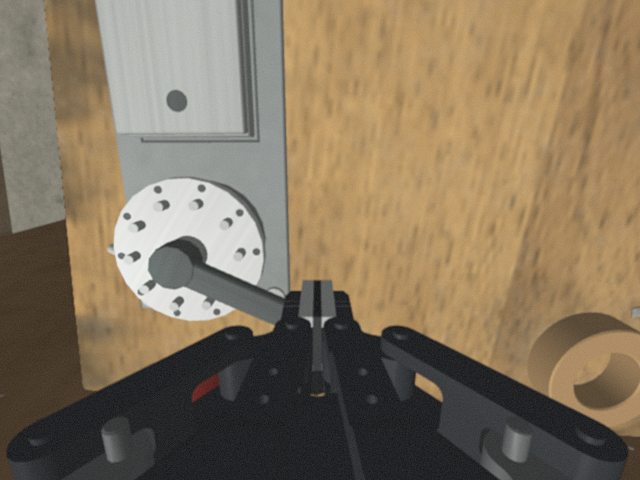

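Request:
{"method": "carry_out", "body": {"commands": [{"jaw": 1,"dp": [0,0,-0.012],"rot": [0,0,0]},{"jaw": 1,"dp": [0,0,-0.024],"rot": [0,0,0]},{"jaw": 1,"dp": [0,0,-0.036],"rot": [0,0,0]},{"jaw": 1,"dp": [0,0,-0.048],"rot": [0,0,0]},{"jaw": 1,"dp": [0,0,-0.06],"rot": [0,0,0]},{"jaw": 1,"dp": [0,0,-0.072],"rot": [0,0,0]},{"jaw": 1,"dp": [0,0,-0.084],"rot": [0,0,0]},{"jaw": 1,"dp": [0,0,-0.09],"rot": [0,0,0]}]}}

```text
clock: 32.32
eef_pos: [0.5158, 0.2082, 0.0645]
tcp_rot: [-0.894, 1.38, 0.894]
force: [-0.2, -0.3, 0.3]
opening: -0.0001
```

Request:
{"method": "carry_out", "body": {"commands": [{"jaw": 1,"dp": [0,0,0],"rot": [0,0,0]},{"jaw": 1,"dp": [0,0,0],"rot": [0,0,0]},{"jaw": 1,"dp": [0,0,0],"rot": [0,0,0]},{"jaw": 1,"dp": [0,0,0],"rot": [0,0,0]},{"jaw": 1,"dp": [0,0,0],"rot": [0,0,0]},{"jaw": 1,"dp": [0,0,0],"rot": [0,0,0]},{"jaw": 1,"dp": [0,0,0],"rot": [0,0,0]},{"jaw": 1,"dp": [0,0,0],"rot": [0,0,0]}]}}

```text
clock: 32.98
eef_pos: [0.5163, 0.2095, 0.0644]
tcp_rot: [-0.894, 1.379, 0.894]
force: [0.3, 0.2, -0.4]
opening: 0.0002
```

```bash
python3 -c "
from h import *
bed()
f=grab_frame('wrist'); cv2.imwrite('pics/w10.png',np.array(f['pixels'])); np.save('w10.npy',f,allow_pickle=True)
chain([])"
```

```text
32.9833 bed -0.07013675086230019 0.04562261009176859 0.06439311105381114 F bed 0.2134021035488228 0.27867867248216555 -0.35298395474447153
t 33.0333 at [0.5163 0.2094 0.0644] yaw 2.7211882920666266 F [ 0.1119 -0.0693  0.2449] op 0.0
```

View pics/w10.png

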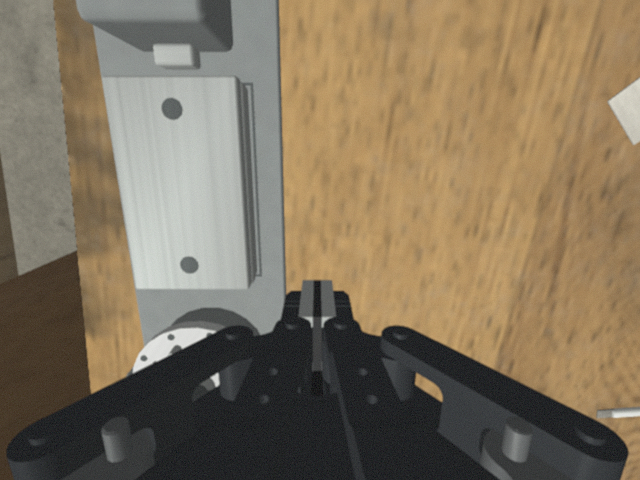

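Request:
{"method": "carry_out", "body": {"commands": [{"jaw": 1,"dp": [0,0,0.008],"rot": [0,0,0]},{"jaw": 1,"dp": [0,0,0.016],"rot": [0,0,0]},{"jaw": 1,"dp": [0,0,0.024],"rot": [0,0,0]},{"jaw": 1,"dp": [0,0,0.032],"rot": [0,0,0]},{"jaw": 1,"dp": [0,0,0.04],"rot": [0,0,0]},{"jaw": 1,"dp": [0,0,0.048],"rot": [0,0,0]},{"jaw": 1,"dp": [0,0,0.056],"rot": [0,0,0]},{"jaw": 1,"dp": [0,0,0.064],"rot": [0,0,0]}]}}

```text
clock: 33.7
eef_pos: [0.5408, 0.2679, 0.0637]
tcp_rot: [-0.895, 1.383, 0.895]
force: [-3.4, -3.4, 0.6]
opening: 0.0
```

Request:
{"method": "carry_out", "body": {"commands": [{"jaw": 1,"dp": [0,0,0.006],"rot": [0,0,0]},{"jaw": 1,"dp": [0,0,0.012],"rot": [0,0,0]},{"jaw": 1,"dp": [0,0,0.017],"rot": [0,0,0]},{"jaw": 1,"dp": [0,0,0.021],"rot": [0,0,0]},{"jaw": 1,"dp": [0,0,0.024],"rot": [0,0,0]},{"jaw": 1,"dp": [0,0,0.026],"rot": [0,0,0]},{"jaw": 1,"dp": [0,0,0.026],"rot": [0,0,0]},{"jaw": 1,"dp": [0,0,0.026],"rot": [0,0,0]}]}}

```text
clock: 34.37
eef_pos: [0.5523, 0.2857, 0.064]
tcp_rot: [-0.899, 1.389, 0.885]
force: [-3.2, -21.0, 5.2]
opening: 0.0003
```

Request:
{"method": "carry_out", "body": {"commands": [{"jaw": 1,"dp": [0,0,0],"rot": [0,0,0]},{"jaw": 1,"dp": [0,0,0],"rot": [0,0,0]},{"jaw": 1,"dp": [0,0,0],"rot": [0,0,0]},{"jaw": 1,"dp": [0,0,0],"rot": [0,0,0]},{"jaw": 1,"dp": [0,0,0],"rot": [0,0,0]},{"jaw": 1,"dp": [0,0,0],"rot": [0,0,0]},{"jaw": 1,"dp": [0,0,0],"rot": [0,0,0]},{"jaw": 1,"dp": [0,0,0],"rot": [0,0,0]}]}}

```text
clock: 35.03
eef_pos: [0.5524, 0.2857, 0.064]
tcp_rot: [-0.899, 1.389, 0.885]
force: [-3.5, -20.3, 4.6]
opening: -0.0002
```

```bash
python3 -c "
from h import *
bed()
f=grab_frame('wrist'); np.save('w11.npy',f,allow_pickle=True)"
```

```text
35.0333 bed -0.06838234063178503 0.12994907871366884 0.06400209662047558 F bed 5.079453402558559 -19.94858336714933 4.610588060006071
```

Same end position (0.130) with 21 N: at the stop again. Release, then the third stroke.

Request:
{"method": "carry_out", "body": {"commands": [{"jaw": 1,"dp": [0,0,-0.012],"rot": [0,0,0]},{"jaw": 1,"dp": [0,0,-0.024],"rot": [0,0,0]},{"jaw": 1,"dp": [0,0,-0.036],"rot": [0,0,0]},{"jaw": 1,"dp": [0,0,-0.048],"rot": [0,0,0]},{"jaw": 1,"dp": [0,0,-0.06],"rot": [0,0,0]},{"jaw": 1,"dp": [0,0,-0.072],"rot": [0,0,0]},{"jaw": 1,"dp": [0,0,-0.084],"rot": [0,0,0]},{"jaw": 1,"dp": [0,0,-0.09],"rot": [0,0,0]}]}}

```text
clock: 35.75
eef_pos: [0.5158, 0.2083, 0.0646]
tcp_rot: [-0.894, 1.38, 0.894]
force: [-0.1, -0.4, 0.3]
opening: 0.0
```

Request:
{"method": "carry_out", "body": {"commands": [{"jaw": 1,"dp": [0,0,0],"rot": [0,0,0]},{"jaw": 1,"dp": [0,0,0],"rot": [0,0,0]},{"jaw": 1,"dp": [0,0,0],"rot": [0,0,0]},{"jaw": 1,"dp": [0,0,0],"rot": [0,0,0]},{"jaw": 1,"dp": [0,0,0],"rot": [0,0,0]},{"jaw": 1,"dp": [0,0,0],"rot": [0,0,0]},{"jaw": 1,"dp": [0,0,0],"rot": [0,0,0]},{"jaw": 1,"dp": [0,0,0],"rot": [0,0,0]}]}}

```text
clock: 36.42
eef_pos: [0.5163, 0.2095, 0.0644]
tcp_rot: [-0.894, 1.379, 0.894]
force: [0.0, -0.8, -0.2]
opening: 0.0003
```

Request:
{"method": "carry_out", "body": {"commands": [{"jaw": 1,"dp": [0,0,0.008],"rot": [0,0,0]},{"jaw": 1,"dp": [0,0,0.016],"rot": [0,0,0]},{"jaw": 1,"dp": [0,0,0.024],"rot": [0,0,0]},{"jaw": 1,"dp": [0,0,0.032],"rot": [0,0,0]},{"jaw": 1,"dp": [0,0,0.04],"rot": [0,0,0]},{"jaw": 1,"dp": [0,0,0.048],"rot": [0,0,0]},{"jaw": 1,"dp": [0,0,0.056],"rot": [0,0,0]},{"jaw": 1,"dp": [0,0,0.064],"rot": [0,0,0]}]}}

```text
clock: 37.08
eef_pos: [0.5408, 0.2679, 0.0637]
tcp_rot: [-0.895, 1.383, 0.895]
force: [-3.1, -2.5, 1.2]
opening: 0.0003
```

Request:
{"method": "carry_out", "body": {"commands": [{"jaw": 1,"dp": [0,0,0.006],"rot": [0,0,0]},{"jaw": 1,"dp": [0,0,0.012],"rot": [0,0,0]},{"jaw": 1,"dp": [0,0,0.017],"rot": [0,0,0]},{"jaw": 1,"dp": [0,0,0.021],"rot": [0,0,0]},{"jaw": 1,"dp": [0,0,0.024],"rot": [0,0,0]},{"jaw": 1,"dp": [0,0,0.026],"rot": [0,0,0]},{"jaw": 1,"dp": [0,0,0.026],"rot": [0,0,0]},{"jaw": 1,"dp": [0,0,0.026],"rot": [0,0,0]}]}}

```text
clock: 37.75
eef_pos: [0.5524, 0.2857, 0.064]
tcp_rot: [-0.899, 1.389, 0.885]
force: [-4.0, -20.8, 5.1]
opening: -0.0002
```

Request:
{"method": "carry_out", "body": {"commands": [{"jaw": 1,"dp": [0,0,0],"rot": [0,0,0]},{"jaw": 1,"dp": [0,0,0],"rot": [0,0,0]},{"jaw": 1,"dp": [0,0,0],"rot": [0,0,0]},{"jaw": 1,"dp": [0,0,0],"rot": [0,0,0]},{"jaw": 1,"dp": [0,0,0],"rot": [0,0,0]},{"jaw": 1,"dp": [0,0,0],"rot": [0,0,0]},{"jaw": 1,"dp": [0,0,0],"rot": [0,0,0]},{"jaw": 1,"dp": [0,0,0],"rot": [0,0,0]}]}}

```text
clock: 38.42
eef_pos: [0.5523, 0.2857, 0.064]
tcp_rot: [-0.899, 1.389, 0.885]
force: [-2.7, -20.0, 4.7]
opening: -0.0001
```

Request:
{"method": "carry_out", "body": {"commands": [{"jaw": 1,"dp": [0,0,-0.012],"rot": [0,0,0]},{"jaw": 1,"dp": [0,0,-0.024],"rot": [0,0,0]},{"jaw": 1,"dp": [0,0,-0.036],"rot": [0,0,0]},{"jaw": 1,"dp": [0,0,-0.048],"rot": [0,0,0]},{"jaw": 1,"dp": [0,0,-0.06],"rot": [0,0,0]},{"jaw": 1,"dp": [0,0,-0.072],"rot": [0,0,0]},{"jaw": 1,"dp": [0,0,-0.084],"rot": [0,0,0]},{"jaw": 1,"dp": [0,0,-0.09],"rot": [0,0,0]}]}}

```text
clock: 39.08
eef_pos: [0.5158, 0.2082, 0.0645]
tcp_rot: [-0.894, 1.38, 0.894]
force: [-0.4, 0.3, 0.2]
opening: 0.0001
```

```bash
python3 -c "
from h import *
bed()
chain([([.5163,.2094,.25],down(2.721)),([.50,.22,.30],down(2.721))])"
```

```text
39.0833 bed -0.07013261858455001 0.04424148576663007 0.06453180696776045 F bed -0.4656863341798197 0.13662274390790408 0.1803384290034363
t 39.0833 at [0.5158 0.2082 0.0645] yaw 2.720437246479708 F [-0.3692  0.3149  0.1803] op 0.0001
 dp [-0.1855 -0.      0.0013] rot [-0.0006 -0.0001 -0.    ] to [0.5163 0.2094 0.25  ]
 dp [-0.05    0.0192  0.003 ] rot [0. 0. 0.] to [0.5  0.22 0.3 ]
```

Request:
{"method": "carry_out", "body": {"commands": [{"jaw": 1,"dp": [-0.02,0,0.001],"rot": [0,0,0]},{"jaw": 1,"dp": [-0.05,0,0.001],"rot": [0,0,0]},{"jaw": 0,"dp": [-0.08,0,0.001],"rot": [0,0,0]},{"jaw": -1,"dp": [-0.11,0,0.001],"rot": [0,0,0]},{"jaw": -1,"dp": [-0.14,0,0.001],"rot": [0,0,0]},{"jaw": -1,"dp": [-0.17,0.01,0.002],"rot": [0,0,0]},{"jaw": -1,"dp": [-0.2,0.015,0.003],"rot": [0,0,0]},{"jaw": -1,"dp": [-0.235,0.019,0.004],"rot": [0,0,0]}]}}

```text
clock: 39.75
eef_pos: [0.4997, 0.2207, 0.3004]
tcp_rot: [-0.894, 1.38, 0.895]
force: [1.0, 0.8, -0.1]
opening: 0.0723
```

Run:
```python
from h import *
for i in range(4): f=grab_frame("wrist")
np.save("w12.npy",f,allow_pickle=True); im=np.array(f["pixels"])
r,_=rect(f,.035,.48,.66,.04,.30,2300); cv2.imwrite("pics/w12.png",np.vstack([cv2.resize(im[30:300,170:460],None,fx=2,fy=2)])); 
b=[ (x["xy"],x["score"]) for x in finder.recognise("blank0",f)[:3]]; print(b)
print([(x["xy"],round(x["score"],2)) for x in finder.recognise("lever_post",f)[:2]])
w=np.load("w1.npy",allow_pickle=True).item()
for n,p,z in [("top",(480,322),.094),("hend",(566,350),.055),("hroot",(520,330),.055)]: print(n,onz(w,p,z))
for l,z in [("mallet",.06),("mallet_grip",.05),("pad_top",.004)]: print(l,[(x["xy"],round(x["score"],2),onz(w,x["xy"],z)[:2]) for x in finder.recognise(l,f)[:2]])
chain([])
```

```text
[([247.6, 154.8], 0.92)]
[([275.8, 247.8], 0.58), ([249.6, 248.0], 0.56)]
top [ 0.4605 -0.067   0.094 ]
hend [ 0.4601 -0.2421  0.055 ]
hroot [ 0.4612 -0.158   0.055 ]
mallet []
mallet_grip [([250.3, 244.5], 0.16, array([0.4226, 0.2627]))]
pad_top []
t 40.2 at [0.5    0.2204 0.2979] yaw 2.7207765574971696 F [-0.3687 -0.7136  0.4195] op 0.0854
```

View pics/w12.png

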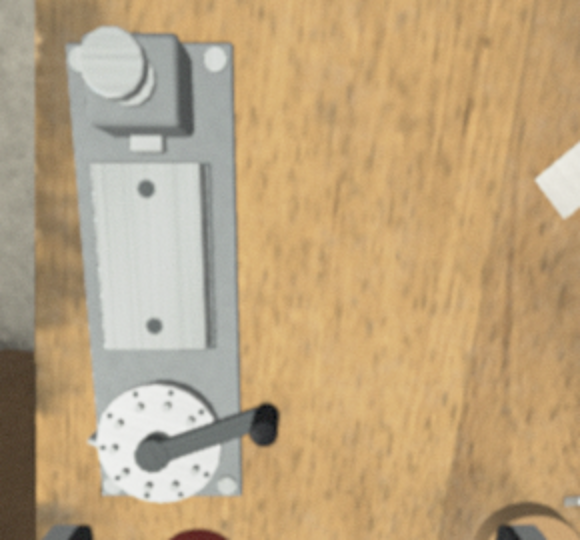

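Run:
```python
from h import *
chain([([.48,.05,.30],down(2.93)),([.46,-.13,.30],down(3.1416))])
```

```text
t 40.2 at [0.5    0.2204 0.2979] yaw 2.7207765574971696 F [-0.3687 -0.7136  0.4195] op 0.0854
 dp [-0.0019 -0.0514 -0.1638] rot [-0.2092 -0.0016 -0.0023] to [0.48 0.05 0.3 ]
 dp [ 0.     -0.0182 -0.1802] rot [-0.2116 -0.     -0.    ] to [ 0.46 -0.13  0.3 ]
```

Request:
{"method": "carry_out", "body": {"commands": [{"jaw": -1,"dp": [0,-0.007,-0.022],"rot": [-0.03,0,0]},{"jaw": -1,"dp": [0,-0.014,-0.044],"rot": [-0.06,0,0]},{"jaw": -1,"dp": [0,-0.021,-0.066],"rot": [-0.09,0,0]},{"jaw": -1,"dp": [0,-0.028,-0.09],"rot": [-0.12,0,0]},{"jaw": -1,"dp": [0,-0.034,-0.11],"rot": [-0.15,0,0]},{"jaw": -1,"dp": [0,-0.04,-0.13],"rot": [-0.18,0,0]},{"jaw": -1,"dp": [-0.002,-0.046,-0.148],"rot": [-0.209,0,0]},{"jaw": -1,"dp": [-0.002,-0.051,-0.164],"rot": [-0.209,0,0]}]}}

```text
clock: 40.87
eef_pos: [0.4796, 0.049, 0.3007]
tcp_rot: [-1.052, 1.303, 1.053]
force: [0.0, 0.3, 1.0]
opening: 0.0855
```

Request:
{"method": "carry_out", "body": {"commands": [{"jaw": -1,"dp": [0,-0.003,-0.03],"rot": [-0.03,0,0]},{"jaw": -1,"dp": [0,-0.006,-0.06],"rot": [-0.07,0,0]},{"jaw": -1,"dp": [0,-0.009,-0.09],"rot": [-0.11,0,0]},{"jaw": -1,"dp": [0,-0.012,-0.12],"rot": [-0.15,0,0]},{"jaw": -1,"dp": [0,-0.015,-0.15],"rot": [-0.18,0,0]},{"jaw": -1,"dp": [0,-0.018,-0.17],"rot": [-0.2115,0,0]},{"jaw": -1,"dp": [0,-0.018,-0.18],"rot": [-0.2115,0,0]},{"jaw": -1,"dp": [0,-0.018,-0.18],"rot": [-0.2115,0,0]}]}}

```text
clock: 41.53
eef_pos: [0.4594, -0.1311, 0.3006]
tcp_rot: [-1.205, 1.212, 1.208]
force: [0.2, 0.8, -0.1]
opening: 0.0853
```

Run:
```python
from h import *
for i in range(4): f=grab_frame("wrist")
np.save("w13.npy",f,allow_pickle=True); cv2.imwrite("pics/w13.png",np.array(f["pixels"]))
for l,z in [("mallet",.06),("mallet_face",.049),("mallet_grip",.049),("pad_top",.004),("pin_top",.095)]: print(l,[(x["xy"],round(x["score"],2),onz(f,x["xy"],z)[:2]) for x in finder.recognise(l,f)[:2]])
chain([])
```

```text
mallet [([324.6, 212.2], 0.64, array([ 0.4498, -0.1216]))]
mallet_face [([322.8, 212.6], 0.81, array([ 0.4517, -0.1189]))]
mallet_grip [([326.9, 217.6], 0.83, array([ 0.4467, -0.1128])), ([362.6, 300.7], 0.32, array([ 0.3995, -0.0028]))]
pad_top [([352.2, 215.2], 0.56, array([ 0.4113, -0.1064]))]
pin_top [([266.1, 356.7], 0.83, array([0.5201, 0.0484])), ([351.3, 213.8], 0.75, array([ 0.4223, -0.1267]))]
t 41.9833 at [ 0.4601 -0.1287  0.3016] yaw -3.140325350638151 F [-0.4138  0.0964 -0.42  ] op 0.0851
```

View pics/w13.png

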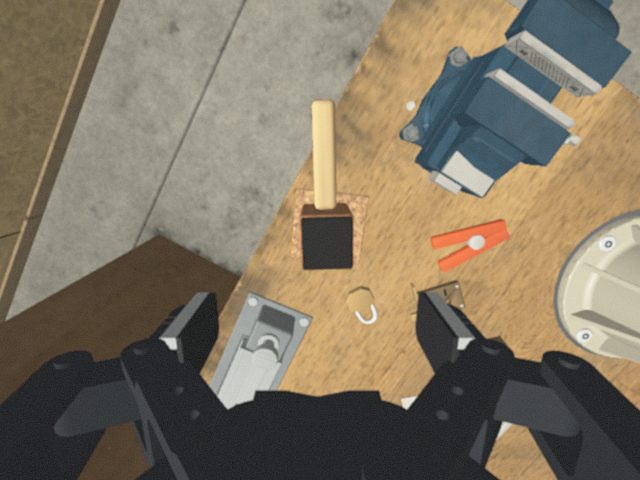

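Run:
```python
from h import *
f=np.load("w13.npy",allow_pickle=True).item()
T=np.array([onz(f,p,.094)[:2] for p in [(302,218),(352,216),(353,268),(303,269)]]); print(T, "head",T.mean(0)); e=[np.linalg.norm(T[i]-T[i-1]) for i in range(4)]; print(e)
h1,h2=onz(f,(323,103),.063)[:2],onz(f,(326,204),.063)[:2]; print("handle",h1,h2,np.linalg.norm(h1-h2), "ang",np.arctan2(*(h2-h1)[::-1]))
d=T[3]+T[2]-T[0]-T[1]; d2=T[0]+T[3]-T[1]-T[2]; print("head ang",np.arctan2(d[1],d[0]),np.arctan2(d2[1],d2[0])+np.pi/2)
P=np.array([onz(f,p,.004)[:2] for p in [(294,192),(368,195),(363,265),(291,258)]]); print("pad",P,P.mean(0))
for z in (0,.05,.1): print("vise",z,onz(f,(402,135),z)[:2],onz(f,(418,165),z)[:2],onz(f,(455,50),z)[:2])
```

```text
[[ 0.4748 -0.122 ]
 [ 0.4214 -0.1241]
 [ 0.4186 -0.065 ]
 [ 0.4744 -0.0639]] head [ 0.4473 -0.0938]
[np.float64(0.058144629125956436), np.float64(0.05345359275298912), np.float64(0.059216476110493826), np.float64(0.05582116766509692)]
handle [ 0.4523 -0.2401] [ 0.4483 -0.1318] 0.10837892763860937 ang 1.6072205315212937
head ang 1.5978254169856387 1.6006746267119718
pad [[ 0.4888 -0.1376]
 [ 0.3912 -0.1335]
 [ 0.3942 -0.0354]
 [ 0.4947 -0.0458]] [ 0.4422 -0.0881]
vise 0 [ 0.3506 -0.2093] [ 0.3272 -0.172 ] [ 0.2941 -0.3059]
vise 0.05 [ 0.3628 -0.2079] [ 0.3421 -0.1748] [ 0.3127 -0.2937]
vise 0.1 [ 0.3751 -0.2066] [ 0.357  -0.1777] [ 0.3314 -0.2814]
```

Run:
```python
from h import *
chain([([.4491,-.155,.12],down(3.171)),([.4491,-.155,.027],down(3.171))])
```

```text
t 41.9833 at [ 0.4601 -0.1287  0.3016] yaw -3.140325350638151 F [-0.4138  0.0964 -0.42  ] op 0.0851
 dp [ 0.1816  0.0111 -0.0262] rot [-0.0281 -0.0001  0.0002] to [ 0.4491 -0.155   0.12  ]
 dp [ 0.093  0.    -0.   ] rot [0. 0. 0.] to [ 0.4491 -0.155   0.027 ]
```

Request:
{"method": "carry_out", "body": {"commands": [{"jaw": -0.2,"dp": [0.02,0.004,-0.01],"rot": [-0.01,0,0]},{"jaw": -0.2,"dp": [0.05,0.0111,-0.0262],"rot": [-0.02,0,0]},{"jaw": -0.2,"dp": [0.08,0.0111,-0.0262],"rot": [-0.028,0,0]},{"jaw": -0.2,"dp": [0.11,0.0111,-0.0262],"rot": [-0.028,0,0]},{"jaw": -0.2,"dp": [0.14,0.0111,-0.0262],"rot": [-0.028,0,0]},{"jaw": -0.2,"dp": [0.165,0.0111,-0.0262],"rot": [-0.028,0,0]},{"jaw": -0.2,"dp": [0.1816,0.0111,-0.0262],"rot": [-0.028,0,0]},{"jaw": -0.2,"dp": [0.1816,0.0111,-0.0262],"rot": [-0.028,0,0]}]}}

```text
clock: 42.65
eef_pos: [0.4464, -0.1541, 0.1164]
tcp_rot: [-1.225, 1.197, 1.236]
force: [-0.7, 0.2, 0.6]
opening: 0.0513
```

Run:
```python
from h import *
for i in range(5): f=grab_frame("wrist")
chain([([.4491,-.155,.027],down(3.171))])
im,b=rect(f,.063,.40,.50,-.26,-.12,3000)
hsv=cv2.cvtColor(im,cv2.COLOR_BGR2HSV); m=((hsv[...,0]>12)&(hsv[...,0]<30)&(hsv[...,1]>60)&(hsv[...,2]>150)).astype(np.uint8)
m=cv2.morphologyEx(m,cv2.MORPH_OPEN,np.ones((25,25))); k=max(cv2.findContours(m,0,1)[0],key=cv2.contourArea)
(u,v),wh,a=cv2.minAreaRect(k); print(b(u,v),np.array(wh)/3000,a,[np.round(b(*q),4) for q in cv2.boxPoints(((u,v),wh,a))])
```

```text
t 42.9 at [ 0.4501 -0.1563  0.1215] yaw -3.1134750468743233 F [-0.4301  0.6474 -0.9347] op 0.0512
 dp [0.0945 0.0012 0.0015] rot [-0.0013 -0.0016  0.0026] to [ 0.4491 -0.155   0.027 ]
(0.43166666666666664, -0.19166666666666665) [0.062 0.136] 90.0 [array([ 0.4627, -0.1237], dtype=float32), array([ 0.4627, -0.2597], dtype=float32), array([ 0.4007, -0.2597], dtype=float32), array([ 0.4007, -0.1237], dtype=float32)]
```

Request:
{"method": "carry_out", "body": {"commands": [{"jaw": -0.2,"dp": [0.015,0,0.001],"rot": [0,0,0]},{"jaw": -0.2,"dp": [0.03,0,0.001],"rot": [0,0,0]},{"jaw": -0.2,"dp": [0.045,0,0.001],"rot": [0,0,0]},{"jaw": -0.2,"dp": [0.06,0,0.001],"rot": [0,0,0]},{"jaw": -0.2,"dp": [0.075,0,0.001],"rot": [0,0,0]},{"jaw": -0.2,"dp": [0.088,0,0.001],"rot": [0,0,0]},{"jaw": -0.2,"dp": [0.094,0,0.001],"rot": [0,0,0]},{"jaw": -0.2,"dp": [0.094,0,0.001],"rot": [0,0,0]}]}}

```text
clock: 43.57
eef_pos: [0.4487, -0.1547, 0.0257]
tcp_rot: [-1.229, 1.196, 1.23]
force: [-0.1, -0.8, 0.0]
opening: 0.0516
```

Run:
```python
from h import *
for i in range(3): f=grab_frame("wrist")
cv2.imwrite("pics/w14.png",np.array(f["pixels"])); chain([([.4491,-.155,.027],down(3.171))])
```

```text
t 43.7167 at [ 0.4498 -0.1553  0.027 ] yaw -3.113642640859734 F [-0.4479 -0.4104  0.2636] op 0.0513
 dp [0.     0.0007 0.0003] rot [-0.0015 -0.0011  0.0017] to [ 0.4491 -0.155   0.027 ]
```

View pics/w14.png

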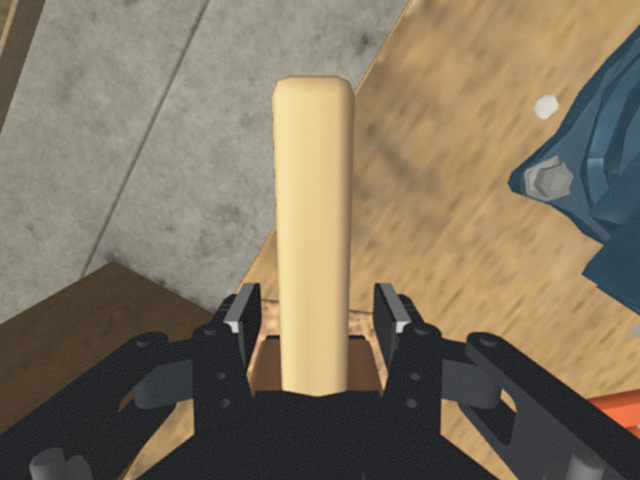

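Request:
{"method": "carry_out", "body": {"commands": [{"jaw": 0.3,"dp": [0,0,0],"rot": [0,0,0]},{"jaw": 0.7,"dp": [0,0,0],"rot": [0,0,0]},{"jaw": 1,"dp": [0,0,0],"rot": [0,0,0]},{"jaw": 1,"dp": [0,0,0],"rot": [0,0,0]},{"jaw": 1,"dp": [0,0,0],"rot": [0,0,0]},{"jaw": 1,"dp": [0,0,0],"rot": [0,0,0]},{"jaw": 1,"dp": [0,0,0],"rot": [0,0,0]},{"jaw": 1,"dp": [0,0,0],"rot": [0,0,0]}]}}

```text
clock: 44.38
eef_pos: [0.4497, -0.1552, 0.0269]
tcp_rot: [-1.232, 1.195, 1.228]
force: [0.5, -0.5, 6.5]
opening: 0.0254
```

Request:
{"method": "carry_out", "body": {"commands": [{"jaw": 1,"dp": [-0.005,0,0],"rot": [0,0,0]},{"jaw": 1,"dp": [-0.015,0,0],"rot": [0,0,0]},{"jaw": 1,"dp": [-0.03,0,0],"rot": [0,0,0]},{"jaw": 1,"dp": [-0.05,0,0],"rot": [0,0,0]},{"jaw": 1,"dp": [-0.07,0,0],"rot": [0,0,0]},{"jaw": 1,"dp": [-0.09,0,0],"rot": [0,0,0]},{"jaw": 1,"dp": [-0.11,0,0],"rot": [0,0,0]},{"jaw": 1,"dp": [-0.13,0,0],"rot": [0,0,0]}]}}

```text
clock: 45.05
eef_pos: [0.4477, -0.1543, 0.1562]
tcp_rot: [-1.228, 1.197, 1.232]
force: [0.2, -0.4, -3.7]
opening: 0.0254
```

Request:
{"method": "carry_out", "body": {"commands": [{"jaw": 1,"dp": [-0.01,0,0],"rot": [0,0,0]},{"jaw": 1,"dp": [-0.02,0,0],"rot": [0,0,0]},{"jaw": 1,"dp": [-0.02,0,0],"rot": [0,0,0]},{"jaw": 1,"dp": [-0.02,0,0],"rot": [0,0,0]},{"jaw": 1,"dp": [-0.02,0,0],"rot": [0,0,0]},{"jaw": 1,"dp": [-0.02,0,0],"rot": [0,0,0]},{"jaw": 1,"dp": [-0.02,0,0],"rot": [0,0,0]},{"jaw": 1,"dp": [-0.02,0,0],"rot": [0,0,0]}]}}

```text
clock: 45.72
eef_pos: [0.4484, -0.1546, 0.1751]
tcp_rot: [-1.229, 1.196, 1.231]
force: [1.1, -0.4, -4.2]
opening: 0.0253
```

Run:
```python
from h import *
s=monitor.read_state(); print("M",s["moment"])
f=grab_frame("side"); fc=grab_frame("scene")
for n,F in (("side",f),("scene",fc)):
    for l in ("mallet","pin_top"): print(n,l,[(x["xy"],round(x["score"],2)) for x in finder.recognise(l,F)[:2]])
p=np.array([.524,.0540]); d=np.array([-.029,1.]); 
t=p-.063*d; Q=down(3.171); print("pin pred",c-.095*by)
cv2.imwrite("/tmp/side.png",np.array(f["pixels"]))
chain([([*t,.19],Q),([*t,.127],Q)])
```

```text
M [-0.2277  0.0059 -0.0384]
side mallet [([379.0, 141.2], 0.8), ([373.1, 215.6], 0.56)]
side pin_top [([318.0, 218.4], 0.66), ([253.3, 285.0], 0.31)]
scene mallet [([392.9, 163.7], 0.62)]
scene pin_top [([324.2, 212.1], 0.72)]
pin pred [0.5229 0.0525]
t 46.0167 at [ 0.4488 -0.1548  0.1759] yaw -3.113703088694164 F [-0.3881  0.8207 -3.5998] op 0.0253
 dp [-0.0141 -0.081   0.1436] rot [-0.0015 -0.0001  0.    ] to [ 0.5258 -0.009   0.19  ]
 dp [ 0.063  0.    -0.   ] rot [0. 0. 0.] to [ 0.5258 -0.009   0.127 ]
```

Request:
{"method": "carry_out", "body": {"commands": [{"jaw": 1,"dp": [-0.002,-0.01,0.018],"rot": [0,0,0]},{"jaw": 1,"dp": [-0.004,-0.022,0.038],"rot": [0,0,0]},{"jaw": 1,"dp": [-0.006,-0.036,0.063],"rot": [0,0,0]},{"jaw": 1,"dp": [-0.006,-0.05,0.088],"rot": [0,0,0]},{"jaw": 1,"dp": [-0.006,-0.063,0.112],"rot": [0,0,0]},{"jaw": 1,"dp": [-0.006,-0.074,0.131],"rot": [0,0,0]},{"jaw": 1,"dp": [-0.006,-0.081,0.1436],"rot": [0,0,0]},{"jaw": 1,"dp": [-0.006,-0.081,0.1436],"rot": [0,0,0]}]}}

```text
clock: 46.68
eef_pos: [0.527, -0.0065, 0.1818]
tcp_rot: [-1.232, 1.193, 1.232]
force: [1.1, -1.2, -3.5]
opening: 0.0253
```

Request:
{"method": "carry_out", "body": {"commands": [{"jaw": 1,"dp": [0,0,0],"rot": [0,0,0]},{"jaw": 1,"dp": [0,0,0],"rot": [0,0,0]},{"jaw": 1,"dp": [0,0,0],"rot": [0,0,0]},{"jaw": 1,"dp": [0,0,0],"rot": [0,0,0]},{"jaw": 1,"dp": [0,0,0],"rot": [0,0,0]},{"jaw": 1,"dp": [0,0,0],"rot": [0,0,0]},{"jaw": 1,"dp": [0,0,0],"rot": [0,0,0]},{"jaw": 1,"dp": [0,0,0],"rot": [0,0,0]}]}}

```text
clock: 47.35
eef_pos: [0.5257, -0.0092, 0.1819]
tcp_rot: [-1.23, 1.196, 1.229]
force: [-0.1, -0.5, -4.2]
opening: 0.0251
```

Run:
```python
from h import *
f=grab_frame("side"); fc=grab_frame("scene")
a=np.array(f["pixels"])[120:300,220:420]; b=np.array(fc["pixels"])[120:300,230:430]
cv2.imwrite("pics/s15.png",np.hstack([cv2.resize(a,None,fx=2,fy=2,interpolation=2),cv2.resize(b,None,fx=2,fy=2,interpolation=2)]))
q=R.from_rotvec(monitor.read_state()["tcp_rot"]); print(q.as_matrix())
chain([])
# predicted projected corners of lower face
s=monitor.read_state(); h=s["eef_pos"][:2]+.063*np.array([-.029,1]); z=s["eef_pos"][2]-.023
print("head",h,z,"side",proj(f,[[*h,z],[*c-.095*by,.095]]),"scene",proj(fc,[[*h,z],[*c-.095*by,.095]]))
```

```text
[[ 0.0001 -0.9996 -0.0277]
 [-0.0001 -0.0277  0.9996]
 [-1.     -0.0001 -0.0001]]
t 47.45 at [ 0.5258 -0.0091  0.1819] yaw -3.113852215638565 F [ 0.4291  0.1099 -4.0624] op 0.0256
head [0.5239 0.0539] 0.15890346468906738 side [[313.6999 182.6661]
 [315.6534 210.0803]] scene [[327.3768 186.8369]
 [327.2762 211.1452]]
```

View pics/s15.png

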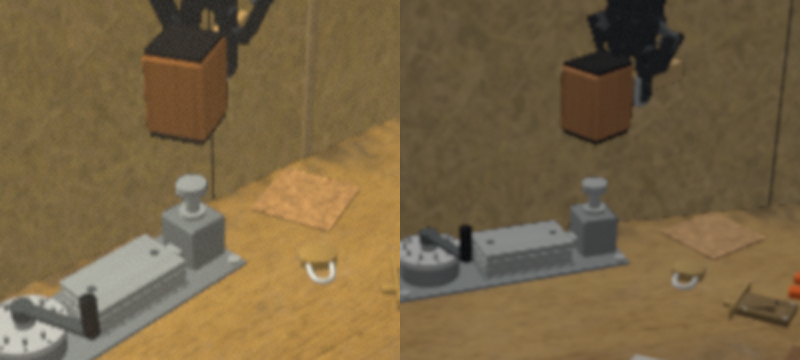

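Request:
{"method": "carry_out", "body": {"commands": [{"jaw": 1,"dp": [0.018,0,0],"rot": [0,0,0]},{"jaw": 1,"dp": [0.043,0,0],"rot": [0,0,0]},{"jaw": 1,"dp": [0.068,0,0],"rot": [0,0,0]},{"jaw": 1,"dp": [0.084,0,0],"rot": [0,0,0]},{"jaw": 1,"dp": [0.085,0,0],"rot": [0,0,0]},{"jaw": 1,"dp": [0.085,0,0],"rot": [0,0,0]},{"jaw": 1,"dp": [0.085,0,0],"rot": [0,0,0]},{"jaw": 1,"dp": [0.085,0,0],"rot": [0,0,0]}]}}

```text
clock: 48.12
eef_pos: [0.5263, -0.0094, 0.0977]
tcp_rot: [-1.231, 1.196, 1.228]
force: [-0.2, -2.7, -0.4]
opening: 0.0254
```

Run:
```python
from h import *
chain([]); print(monitor.read_state()["moment"])
```

```text
t 48.1167 at [ 0.5263 -0.0094  0.0977] yaw -3.1139351529067314 F [-0.1632 -2.6893 -0.3741] op 0.0254
[-0.6613  0.051   0.016 ]
```

Request:
{"method": "carry_out", "body": {"commands": [{"jaw": 1,"dp": [0.003,0,0],"rot": [0,0,0]},{"jaw": 1,"dp": [0.003,0,0],"rot": [0,0,0]},{"jaw": 1,"dp": [0.003,0,0],"rot": [0,0,0]},{"jaw": 1,"dp": [0.003,0,0],"rot": [0,0,0]},{"jaw": 1,"dp": [0.003,0,0],"rot": [0,0,0]},{"jaw": 1,"dp": [0.003,0,0],"rot": [0,0,0]},{"jaw": 1,"dp": [0.003,0,0],"rot": [0,0,0]},{"jaw": 1,"dp": [0.003,0,0],"rot": [0,0,0]}]}}

```text
clock: 48.78
eef_pos: [0.5266, -0.0095, 0.0955]
tcp_rot: [-1.232, 1.195, 1.227]
force: [-2.0, -3.5, 8.7]
opening: 0.0252
```

Run:
```python
from h import *
f=grab_frame("scene"); b=np.array(f["pixels"]); cv2.imwrite("pics/strike.png",b)
g=grab_frame("side"); cv2.imwrite("pics/strike_s.png",np.array(g["pixels"]))
chain([]); print(monitor.read_state()["moment"], monitor.read_state()["force"])
```

```text
t 48.8833 at [ 0.5266 -0.0095  0.0955] yaw -3.113726464440338 F [-2.0062 -3.4615  8.5183] op 0.0253
[-0.6336  0.5376  0.0832] [-2.0062 -3.4615  8.5183]
```

Request:
{"method": "carry_out", "body": {"commands": [{"jaw": 1,"dp": [-0.02,0,0],"rot": [0,0,0]},{"jaw": 1,"dp": [-0.045,0,0],"rot": [0,0,0]},{"jaw": 1,"dp": [-0.065,0,0],"rot": [0,0,0]},{"jaw": 1,"dp": [-0.07,0,0],"rot": [0,0,0]},{"jaw": 1,"dp": [-0.07,0,0],"rot": [0,0,0]},{"jaw": 1,"dp": [-0.07,0,0],"rot": [0,0,0]},{"jaw": 1,"dp": [-0.07,0,0],"rot": [0,0,0]},{"jaw": 1,"dp": [-0.07,0,0],"rot": [0,0,0]}]}}

```text
clock: 49.55
eef_pos: [0.5246, -0.0087, 0.1621]
tcp_rot: [-1.228, 1.198, 1.232]
force: [-0.1, -0.2, -3.4]
opening: 0.0256
```

Request:
{"method": "carry_out", "body": {"commands": [{"jaw": 1,"dp": [0.01,0,0],"rot": [0,0,0]},{"jaw": 1,"dp": [0.03,0,0],"rot": [0,0,0]},{"jaw": 1,"dp": [0.055,0,0],"rot": [0,0,0]},{"jaw": 1,"dp": [0.07,0,0],"rot": [0,0,0]},{"jaw": 1,"dp": [0.07,0,0],"rot": [0,0,0]},{"jaw": 1,"dp": [0.07,0,0],"rot": [0,0,0]},{"jaw": 1,"dp": [0.04,0,0],"rot": [0,0,0]},{"jaw": 1,"dp": [0,0,0],"rot": [0,0,0]}]}}

```text
clock: 50.22
eef_pos: [0.5222, -0.0083, 0.1599]
tcp_rot: [-1.223, 1.202, 1.238]
force: [1.7, 0.5, -4.6]
opening: 0.0252
```

Request:
{"method": "carry_out", "body": {"commands": [{"jaw": 1,"dp": [0,0,0],"rot": [0,0,0]},{"jaw": 1,"dp": [0,0,0],"rot": [0,0,0]},{"jaw": 1,"dp": [0,0,0],"rot": [0,0,0]},{"jaw": 1,"dp": [0,0,0],"rot": [0,0,0]},{"jaw": 1,"dp": [0,0,0],"rot": [0,0,0]},{"jaw": 1,"dp": [0,0,0],"rot": [0,0,0]},{"jaw": 1,"dp": [0,0,0],"rot": [0,0,0]},{"jaw": 1,"dp": [0,0,0],"rot": [0,0,0]}]}}

```text
clock: 50.88
eef_pos: [0.5255, -0.0089, 0.1633]
tcp_rot: [-1.229, 1.197, 1.231]
force: [-0.4, 0.4, -4.0]
opening: 0.0256
```

Run:
```python
from h import *
s=monitor.read_state(); print(s["moment"])
fc=grab_frame("scene"); f=grab_frame("side"); 
h=s["eef_pos"][:2]+.063*np.array([-.029,1]); z=s["eef_pos"][2]
# head tilt: find top black face and head lower edge by comparing brown mask with projected box
hx=np.array([-.029,1,0]);hy=np.array([-1,-.029,0]);up=np.array([0,0,1])
for n,F in (("side",f),("scene",fc)):
    best=[]
    im=np.array(F["pixels"]); hsv=cv2.cvtColor(im,cv2.COLOR_BGR2HSV)
    m=((hsv[...,0]<14)&(hsv[...,1]>100)&(hsv[...,2]>50)).astype(np.uint8)
    b=proj(F,[[*h,z+.022]])[0].astype(int); r=m[b[1]-50:b[1]+50,b[0]-50:b[0]+50]; r=cv2.morphologyEx(r,cv2.MORPH_OPEN,np.ones((3,3)))
    k=max(cv2.findContours(r,0,1)[0],key=cv2.contourArea); obs=np.zeros_like(r); cv2.drawContours(obs,[k],-1,1,-1)
    for t in np.arange(-.2,.21,.02):
        for dz in np.arange(-.008,.009,.002):
            T=R.from_rotvec(hy*t).as_matrix(); g=np.array([*s["eef_pos"][:2],z+.022+dz])
            P=[g+T@(.063*hx+a*.032*hx+e*.030*hy+k2*.041*up) for a in(-1,1) for e in(-1,1) for k2 in(-1,1)]
            side=[P for P in P]; q=proj(F,P)-(b-50); pm=np.zeros_like(r); cv2.fillConvexPoly(pm,cv2.convexHull(q.astype(np.float32)).astype(int),1)
            top=[g+T@(.063*hx+a*.032*hx+e*.030*hy+.041*up) for a,e in((-1,-1),(-1,1),(1,1),(1,-1))]
            cv2.fillConvexPoly(pm,(proj(F,top)-(b-50)).astype(int),0)
            best.append(((pm&obs).sum()/(pm|obs).sum(),round(t,2),round(dz,3)))
    print(n,sorted(best)[-4:])
chain([([.4491,-.155,.19],down(3.171)),([.4491,-.155,.05],down(3.171)),([.4491,-.155,.027],down(3.171))])
```

```text
[-0.1899 -0.0017  0.0105]Traceback (most recent call last):
  File "<stdin>", line 12, in <module>
ValueError: max() iterable argument is empty
```

Run:
```python
from h import *
chain([([.4495,-.155,.17],down(3.1696)),([.4495,-.155,.032],down(3.1696))])
```

```text
t 50.9833 at [ 0.5257 -0.0089  0.1636] yaw -3.1136991614981917 F [ 0.22    0.5731 -4.7068] op 0.025
 dp [-0.0063  0.0802 -0.1439] rot [-0.0001  0.     -0.0004] to [ 0.4495 -0.155   0.17  ]
 dp [0.138 0.    0.   ] rot [0. 0. 0.] to [ 0.4495 -0.155   0.032 ]
```

Request:
{"method": "carry_out", "body": {"commands": [{"jaw": 1,"dp": [-0.006,0.01,-0.018],"rot": [0,0,0]},{"jaw": 1,"dp": [-0.006,0.022,-0.04],"rot": [0,0,0]},{"jaw": 1,"dp": [-0.006,0.036,-0.065],"rot": [0,0,0]},{"jaw": 1,"dp": [-0.006,0.05,-0.09],"rot": [0,0,0]},{"jaw": 1,"dp": [-0.006,0.063,-0.113],"rot": [0,0,0]},{"jaw": 1,"dp": [-0.006,0.074,-0.132],"rot": [0,0,0]},{"jaw": 1,"dp": [-0.006,0.08,-0.144],"rot": [0,0,0]},{"jaw": 1,"dp": [-0.006,0.08,-0.144],"rot": [0,0,0]}]}}

```text
clock: 51.65
eef_pos: [0.449, -0.1574, 0.1701]
tcp_rot: [-1.228, 1.198, 1.226]
force: [1.0, -0.2, -2.7]
opening: 0.0253
```

Request:
{"method": "carry_out", "body": {"commands": [{"jaw": 1,"dp": [0,0,0],"rot": [0,0,0]},{"jaw": 1,"dp": [0.015,0,0],"rot": [0,0,0]},{"jaw": 1,"dp": [0.035,0,0],"rot": [0,0,0]},{"jaw": 1,"dp": [0.055,0,0],"rot": [0,0,0]},{"jaw": 1,"dp": [0.075,0,0],"rot": [0,0,0]},{"jaw": 1,"dp": [0.095,0,0],"rot": [0,0,0]},{"jaw": 1,"dp": [0.11,0,0],"rot": [0,0,0]},{"jaw": 1,"dp": [0.115,0,0],"rot": [0,0,0]}]}}

```text
clock: 52.32
eef_pos: [0.4488, -0.1534, 0.0527]
tcp_rot: [-1.228, 1.196, 1.234]
force: [-0.1, -0.1, -2.9]
opening: 0.0251
```

Request:
{"method": "carry_out", "body": {"commands": [{"jaw": 1,"dp": [0,0,0],"rot": [0,0,0]},{"jaw": 1,"dp": [0,0,0],"rot": [0,0,0]},{"jaw": 1,"dp": [0,0,0],"rot": [0,0,0]},{"jaw": 1,"dp": [0,0,0],"rot": [0,0,0]},{"jaw": 1,"dp": [0,0,0],"rot": [0,0,0]},{"jaw": 1,"dp": [0,0,0],"rot": [0,0,0]},{"jaw": 1,"dp": [0,0,0],"rot": [0,0,0]},{"jaw": 1,"dp": [0,0,0],"rot": [0,0,0]}]}}

```text
clock: 52.98
eef_pos: [0.45, -0.1553, 0.0551]
tcp_rot: [-1.23, 1.196, 1.229]
force: [-0.9, -0.0, -3.6]
opening: 0.0252
```

Run:
```python
from h import *
chain([([.4495,-.155,.029],down(3.1696))])
```

```text
t 52.9833 at [ 0.45   -0.1553  0.0551] yaw -3.1138499061018385 F [-0.8962 -0.0435 -3.6245] op 0.0252
 dp [0.0261 0.0005 0.0003] rot [-0.0003 -0.0003  0.0005] to [ 0.4495 -0.155   0.029 ]
```

Request:
{"method": "carry_out", "body": {"commands": [{"jaw": 1,"dp": [0.006,0,0],"rot": [0,0,0]},{"jaw": 1,"dp": [0.012,0,0],"rot": [0,0,0]},{"jaw": 1,"dp": [0.017,0,0],"rot": [0,0,0]},{"jaw": 1,"dp": [0.021,0,0],"rot": [0,0,0]},{"jaw": 1,"dp": [0.0245,0,0],"rot": [0,0,0]},{"jaw": 1,"dp": [0.0245,0,0],"rot": [0,0,0]},{"jaw": 1,"dp": [0.0245,0,0],"rot": [0,0,0]},{"jaw": 1,"dp": [0.0245,0,0],"rot": [0,0,0]}]}}

```text
clock: 53.65
eef_pos: [0.4499, -0.1552, 0.0304]
tcp_rot: [-1.23, 1.196, 1.23]
force: [0.4, 0.7, -3.9]
opening: 0.025
```

Request:
{"method": "carry_out", "body": {"commands": [{"jaw": 1,"dp": [0.001,0,0],"rot": [0,0,0]},{"jaw": 1,"dp": [0.002,0,0],"rot": [0,0,0]},{"jaw": 1,"dp": [0.0025,0,0],"rot": [0,0,0]},{"jaw": 1,"dp": [0.0025,0,0],"rot": [0,0,0]},{"jaw": 1,"dp": [0.0025,0,0],"rot": [0,0,0]},{"jaw": 1,"dp": [0.0025,0,0],"rot": [0,0,0]},{"jaw": 1,"dp": [0.0025,0,0],"rot": [0,0,0]},{"jaw": 1,"dp": [0.0025,0,0],"rot": [0,0,0]}]}}

```text
clock: 54.32
eef_pos: [0.4499, -0.1552, 0.0279]
tcp_rot: [-1.23, 1.196, 1.23]
force: [0.5, 0.4, -4.3]
opening: 0.0251
```

Run:
```python
from h import *
chain([([.4495,-.155,.027],down(3.1696))])
```

```text
t 54.3167 at [ 0.4499 -0.1552  0.0279] yaw -3.113688700607557 F [ 0.4609  0.357  -4.2911] op 0.0251
 dp [0.0009 0.0004 0.0002] rot [-0.0001 -0.0002  0.0002] to [ 0.4495 -0.155   0.027 ]
```

Request:
{"method": "carry_out", "body": {"commands": [{"jaw": 1,"dp": [0.001,0,0],"rot": [0,0,0]},{"jaw": 1,"dp": [0.001,0,0],"rot": [0,0,0]},{"jaw": 1,"dp": [0.001,0,0],"rot": [0,0,0]},{"jaw": 1,"dp": [0.001,0,0],"rot": [0,0,0]},{"jaw": 1,"dp": [0.001,0,0],"rot": [0,0,0]},{"jaw": 1,"dp": [0.001,0,0],"rot": [0,0,0]},{"jaw": 1,"dp": [0.001,0,0],"rot": [0,0,0]},{"jaw": 1,"dp": [0.001,0,0],"rot": [0,0,0]}]}}

```text
clock: 54.98
eef_pos: [0.4499, -0.1552, 0.0269]
tcp_rot: [-1.23, 1.196, 1.23]
force: [0.1, 0.0, -2.8]
opening: 0.0254
```

Request:
{"method": "carry_out", "body": {"commands": [{"jaw": 0.3,"dp": [0,0,0],"rot": [0,0,0]},{"jaw": 0,"dp": [0,0,0],"rot": [0,0,0]},{"jaw": -0.2,"dp": [0,0,0],"rot": [0,0,0]},{"jaw": -0.2,"dp": [0,0,0],"rot": [0,0,0]},{"jaw": -0.2,"dp": [0,0,0],"rot": [0,0,0]},{"jaw": -0.2,"dp": [0,0,0],"rot": [0,0,0]},{"jaw": -0.2,"dp": [0,0,0],"rot": [0,0,0]},{"jaw": -0.2,"dp": [0,0,0],"rot": [0,0,0]}]}}

```text
clock: 55.65
eef_pos: [0.4499, -0.1552, 0.0269]
tcp_rot: [-1.23, 1.196, 1.23]
force: [-0.5, 0.1, 0.5]
opening: 0.051
```

Request:
{"method": "carry_out", "body": {"commands": [{"jaw": -0.2,"dp": [-0.01,0,0],"rot": [0,0,0]},{"jaw": -0.2,"dp": [-0.03,0,0],"rot": [0,0,0]},{"jaw": -0.2,"dp": [-0.06,0,0],"rot": [0,0,0]},{"jaw": -0.2,"dp": [-0.1,0,0],"rot": [0,0,0]},{"jaw": -0.2,"dp": [-0.14,0,0],"rot": [0,0,0]},{"jaw": -0.2,"dp": [-0.18,0,0],"rot": [0,0,0]},{"jaw": -0.2,"dp": [-0.22,0.005,0.01],"rot": [0,0,0]},{"jaw": -0.2,"dp": [-0.26,-0.01,0.025],"rot": [0,0,0]}]}}

```text
clock: 56.32
eef_pos: [0.4559, -0.1312, 0.2864]
tcp_rot: [-1.228, 1.198, 1.228]
force: [1.1, -0.4, 0.2]
opening: 0.0508
```

Run:
```python
from h import *
for i in range(4): f=grab_frame("wrist")
np.save("w20.npy",f,allow_pickle=True); cv2.imwrite("pics/w20.png",np.array(f["pixels"]))
g=grab_frame("wrist")
w=np.load("w13.npy",allow_pickle=True).item()
for l,z in [("mallet",.06),("mallet_face",.049),("pad_top",.004),("pin_top",.095),("padlock",.006)]: print(l,[(np.round(x["xy"],1),round(x["score"],2),onz(f,x["xy"],z)[:2]) for x in finder.recognise(l,f)[:1]])
def top(F):
    im,b=rect(F,.094,.38,.52,-.16,-.02,3000); m=(im.max(2)<45).astype(np.uint8); m=cv2.morphologyEx(m,cv2.MORPH_OPEN,np.ones((9,9)))
    k=max(cv2.findContours(m,0,1)[0],key=cv2.contourArea); (u,v),wh,a=cv2.minAreaRect(k); return b(u,v),np.array(wh)/3000,a
print("before",top(w)); print("after",top(f)); chain([])
sc=grab_frame("scene"); si=grab_frame("side")
for n,F in (("scene",sc),("side",si)):
  for l in ("mallet","blank0","lever_post","pin_top","tape_roll","padlock"): print(n,l,[(np.round(x["xy"],1),round(x["score"],2)) for x in finder.recognise(l,F)[:1]])
  np.save(n+"20.npy",F,allow_pickle=True)
# change against start pictures
for n,F in (("scene",sc),("side",si)):
  a=cv2.imread(f"pics/{n}0.png").astype(int); d=np.abs(a-np.array(F["pixels"]).astype(int)).max(2)
  for nm,p in (("mallet",[.447,-.09,.05]),("pin",[.523,.0525,.08]),("wheel/lever",[.57,.247,.06]),("tape",[.412,.43,.012]),("padlock",[.397,.02,.006])):
    u,v=proj(F,p)[0].astype(int); print(n,nm,(d[v-18:v+18,u-18:u+18]>40).mean().round(3))
```

```text
mallet [(array([324.7, 220.7]), 0.92, array([ 0.4516, -0.1184]))]
mallet_face [(array([325.6, 221.2]), 0.73, array([ 0.4502, -0.1154]))]
pad_top [(array([344.1, 213.3]), 0.64, array([ 0.4254, -0.1167]))]
pin_top [(array([262.9, 365.7]), 0.95, array([0.5183, 0.0488]))]
padlock [(array([359. , 307.4]), 0.78, array([0.398 , 0.0157]))]Traceback (most recent call last):
  File "<stdin>", line 10, in <module>
  File "<stdin>", line 9, in top
ValueError: max() iterable argument is empty
```

```bash
cat > chk.py <<'E'
from h import *
w=np.load("w13.npy",allow_pickle=True).item(); f=np.load("w20.npy",allow_pickle=True).item()
def top(F):
    im,b=rect(F,.094,.39,.51,-.15,-.035,3000); g=cv2.GaussianBlur(cv2.cvtColor(im,cv2.COLOR_BGR2GRAY),(5,5),0); _,m=cv2.threshold(g,60,1,cv2.THRESH_BINARY_INV); 
    k=max(cv2.findContours(m,0,1)[0],key=cv2.contourArea); (u,v),wh,a=cv2.minAreaRect(k); return b(u,v),np.array(wh)/3000,a
print("before",top(w)); print("after",top(f))
sc=grab_frame("scene"); si=grab_frame("side")
for n,F in (("scene",sc),("side",si)):
  a=cv2.imread(f"pics/{n}0.png").astype(int); d=np.abs(a-np.array(F["pixels"]).astype(int)).max(2)
  for nm,p in (("mallet",[.447,-.09,.05]),("pin",[.523,.0525,.08]),("post",[.535,.249,.08]),("tape",[.412,.43,.012]),("padlock",[.397,.02,.006])):
    u,v=proj(F,p)[0].astype(int); print(n,nm,(d[v-18:v+18,u-18:u+18]>40).mean().round(3))
chain([([.47,.04,.30],down(2.93)),([.50,.22,.30],down(2.721))])
E
python3 chk.py
```

```text
before ((0.4477407531738281, -0.09407464599609375), array([0.0531, 0.0572]), 88.23760986328125)
after ((0.4470580495198568, -0.09102812703450522), array([0.053 , 0.0566]), 88.2901840209961)
scene mallet 0.0
scene pin 0.002
scene post 0.074
scene tape 0.002
scene padlock 0.033
side mallet 0.001
side pin 0.0
side post 0.089
side tape 0.0
side padlock 0.0
t 56.9167 at [ 0.4574 -0.1311  0.2828] yaw -3.1142185379921328 F [0.2858 0.179  0.5354] op 0.0513
 dp [-0.0171 -0.0172  0.1707] rot [ 0.239   0.0006 -0.0018] to [0.47 0.04 0.3 ]
 dp [0.     0.0085 0.1823] rot [0.209 0.    0.   ] to [0.5  0.22 0.3 ]
```

Request:
{"method": "carry_out", "body": {"commands": [{"jaw": -0.2,"dp": [-0.005,-0.003,0.025],"rot": [0.03,0,0]},{"jaw": -0.2,"dp": [-0.01,-0.006,0.05],"rot": [0.06,0,0]},{"jaw": -0.2,"dp": [-0.017,-0.009,0.08],"rot": [0.1,0,0]},{"jaw": -0.2,"dp": [-0.017,-0.012,0.11],"rot": [0.14,0,0]},{"jaw": -0.2,"dp": [-0.017,-0.015,0.14],"rot": [0.18,0,0]},{"jaw": -0.2,"dp": [-0.017,-0.017,0.16],"rot": [0.22,0,0]},{"jaw": -0.2,"dp": [-0.017,-0.017,0.171],"rot": [0.239,0,0]},{"jaw": -0.2,"dp": [-0.017,-0.017,0.171],"rot": [0.239,0,0]}]}}

```text
clock: 57.58
eef_pos: [0.4698, 0.0422, 0.3004]
tcp_rot: [-1.054, 1.301, 1.055]
force: [0.6, -0.6, 0.5]
opening: 0.051
```

Request:
{"method": "carry_out", "body": {"commands": [{"jaw": -1,"dp": [0,0.001,0.025],"rot": [0.03,0,0]},{"jaw": -1,"dp": [0,0.003,0.055],"rot": [0.06,0,0]},{"jaw": -1,"dp": [0,0.004,0.085],"rot": [0.1,0,0]},{"jaw": -1,"dp": [0,0.005,0.115],"rot": [0.14,0,0]},{"jaw": -1,"dp": [0,0.007,0.145],"rot": [0.18,0,0]},{"jaw": -1,"dp": [0,0.008,0.17],"rot": [0.2,0,0]},{"jaw": -1,"dp": [0,0.0085,0.182],"rot": [0.209,0,0]},{"jaw": -1,"dp": [0,0.0085,0.182],"rot": [0.209,0,0]}]}}

```text
clock: 58.25
eef_pos: [0.5005, 0.2215, 0.2998]
tcp_rot: [-0.896, 1.379, 0.897]
force: [-0.9, 0.2, -0.5]
opening: 0.0853
```

Run:
```python
from h import *
for i in range(5): f=grab_frame("wrist")
w=np.load("w12.npy",allow_pickle=True).item(); cv2.imwrite("pics/w21.png",np.array(f["pixels"]))
def dots(F,z=.035):
    im,b=rect(F,z,.48,.645,.06,.22,3000); g=cv2.cvtColor(im,cv2.COLOR_BGR2GRAY)
    out=[]
    for (u,v),r in [cv2.minEnclosingCircle(k) for k in cv2.findContours((g<115).astype(np.uint8),1,1)[0]]:
        if .002<r/3000<.007:
            P=np.array(b(u,v))-c; 
            if abs(P@bx)<.02 and abs(P@by)<.06: out.append((P@bx,P@by,r/3000))
    return np.round(out,4)
print("w12",dots(w)); print("now",dots(f))
# image similarity of pile/wheel patch rectified
A,_=rect(w,.035,.48,.66,.06,.30,2000); B,_=rect(f,.035,.48,.66,.06,.30,2000)
d=np.abs(A.astype(int)-B).max(2); print("diff frac",(d>40).mean(), "wheel/lever region",(d[:, :120]>40).mean())
for l,z in [("blank0",.035),("lever_post",.08),("padlock",.006),("tape_roll",.012)]: print(l,[(np.round(x["xy"],1),round(x["score"],2),onz(f,x["xy"],z)[:2]) for x in finder.recognise(l,f)[:1]],[(onz(w,x["xy"],z)[:2]) for x in []])
chain([])
```

```text
w12 [[-0.0009 -0.0404  0.0032]
 [-0.0011  0.0394  0.003 ]]
now [[-0.001  -0.0404  0.0033]
 [-0.0012  0.0394  0.0031]]
diff frac 0.0 wheel/lever region 0.0
blank0 [(array([242.1, 160. ]), 0.84, array([0.5592, 0.1353]))] []
lever_post [(array([271.4, 250. ]), 0.95, array([0.5654, 0.24  ]))] []
padlock [(array([330.2,   6.5]), 0.61, array([0.3951, 0.0238]))] []
tape_roll [(array([413.6, 298.1]), 0.97, array([0.4314, 0.4017]))] []
t 58.7 at [0.5001 0.2193 0.3009] yaw 2.7203999061657154 F [ 0.3874  0.2947 -0.3092] op 0.0855
```

```bash
python3 -c "
from h import *
print(job_done(), monitor.read_state()['clock'])"
```

```text
the job is handed in; nothing more can be done
the job is handed in; nothing more can be done
```

The job is done and handed in at about 59 s of the 210 s allowed; no verdict was reported.

- **Blanks:** I found three and stacked them in the outline. The top one was last measured about 1 mm from the bed centre. Nothing in the pack or wheel area changed between before the blow and the end.
- **Number wheel:** I pushed the lever to its end stop three times. Each time the tool stopped at the same place with about 20 N on it, and the lever was seen back at rest afterwards. I did not read the wheel angle itself.
- **Pin:** After the first blow the force was only about 3.7 N, less than the 5 N spring force at the bottom. I pressed 3 mm further, and about 12 N showed the pin was on its stop. I then struck a second brisk blow to that depth, with no force reading at its bottom. The gripper never came near the pin. I could not see directly how far it went down.
- **Mallet:** It stands upright on its pad, 3 mm from where it first stood.
- **Other things on the bench:** The pin is up again, and the padlock and tape roll match the start pictures. One network report put the tape roll about 24 mm off, probably because the gripper hid part of it. The side and scene pictures taken just before showed no change there.

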